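Hang the coat-peg plaque on its keyhole screw

TASK

Take the green coat-peg plaque out of the groove of the wooden rack and hang it on the screw of the plywood board: put the wide part of its keyhole over the screw head with its back flat against the board, then slide it straight down until it is fully home and locked behind the head. Work gently, never ramming the plaque against the board or its screw, leave it hanging straight by itself, and do not upset the other things on the bench.

Things in the scene. Friction and masses are not known exactly. Their poses are not given: they have to be found in the camera images.
- plaque: Loose green wooden wall plaque, 90 mm wide (y), 125 mm high (z), 16 mm thick (x), 170 to 350 g. Origin: bottom middle of its flat back; x points out of its front, where the coat peg is, z up. Starts upright. A window in it, 28 mm wide, z = 28 to 88 mm, is open to the front and closed at the back by a 3 mm steel web, flush with the back, with the keyhole cut through it.
- peg (a point): Middle of the plaque's light-wood coat peg, a square bar 20 mm wide (y), 24 mm high (z), standing 50 mm out of the front. This point is 42 mm before the plaque's back, 26 mm before its front, 105 mm above its underside; the plaque's top is 20 mm higher. Axes as the plaque's. Can be taken from above, fingers closing along y.
- keyhole (a point): Middle of the keyhole's wide entrance, on the plane of the plaque's back, 45 mm above its underside; axes as the plaque's. The entrance is a square 22 mm wide and high; a slot 10 mm wide, with slanted lead-in corners, runs up from it. Below the entrance (under z = 34 mm on the plaque) the back is solid.
- slot_end (a point): Where the screw's axis is on the plaque when it is fully home: 71.5 mm above its underside, 26.5 mm above the entrance's middle, on the plane of the back; the slot ends 3.5 mm higher. Beside the slot the web's front rises as a ramp from 3 to 7.5 mm above the back (z = 62 to 75.5 mm), which wedges behind the screw head.
- board: Fixed upright plywood board, 160 mm wide (y), 182 mm high, 20 mm thick. Origin: bottom middle of its working face, at bench height; x points straight out of that face, away from the robot (about world +x), z up. Its foot and ribs lie behind the face, to 120 mm. The screw stands out of the middle of this face.
- track (a point): Middle of the dark upright slot in the board's face, 132 mm above the bench; axes as the board's. The hanger screw is fixed somewhere on it, up to 20 mm above or below this point, exactly on the line; its height differs each time and is not reported: look or feel for it. Shank 7 mm, brass head 16 mm across, 4 mm thick, its underside 4 mm off the face, its front 8 mm.
- screw (a joint): How far (m) the screw head is drawn out of the board against its spring: 0 at rest, about 0.003 when the plaque is fully home. The spring pulls with 3 N at rest and 1.2 N more per mm. The head cannot be pushed in. Driving the plaque home takes about 5 to 15 N downward, far more than its weight, until the slot's end stops it firmly (push no harder than about 20 N); it then stays by itself.
- rack: Fixed light-wood rack, base 100 mm (x) by 170 mm (y). Two rails leave a groove 18 mm wide along y, from x = -1 to 17 mm, floor 10 mm and rail tops 25 mm above the bench. Origin on the bench. The plaque stands in the groove, its back towards the rack's -x; lift it straight up by more than 15 mm to free it.
- horse: Bystander: white toy horse on blue wheels, about 150 mm high. Origin at the bottom middle.
- horse2: Bystander: dark wooden toy horse on green wheels, about 150 mm high. Origin at the bottom middle.
- paint: Bystander: small paint jar with a blue cap, 48 mm across, 62 mm high. Origin at the bottom middle.
- wheel: Bystander: light-wood toy wheel lying flat, 44 mm across, 14 mm high. Origin at the bottom middle.
- glue: Bystander: glue bottle with a yellow label and a red cap, 54 mm across, 170 mm high. Origin at the bottom middle.

How it is judged (in metres and radians):
On the way, in this order (a step that is already met when the one before it is completed fails the run):
1. the plaque is lifted clear of the rack (z of plaque in the frame of rack above 0.05 m), for 0.1 s.
2. the plaque's back lies flat against the board's face, over the screw, the screw not yet drawn (x of plaque in the frame of board between -0.003 and 0.003 m and y of plaque in the frame of board between -0.01 and 0.01 m and z of plaque in the frame of board above 0.03 m and angle between plaque's own z axis and vertical below 0.1 rad and value of joint screw below 0.001 m), for 0.1 s.
At the end, for the whole second after the job is handed in: The plaque hangs still on the screw by itself: its back within 3 mm of the board's face, within 5 mm of the screw's line sideways, straight within 0.07 rad, and slid down until the ramp has drawn the screw head out by more than 2.2 mm (fully home is about 3 mm) (value of joint screw above 0.0022 m and x of plaque in the frame of board between -0.003 and 0.003 m and y of plaque in the frame of board between -0.005 and 0.005 m and z of plaque in the frame of board above 0.03 m and angle between plaque's own z axis and vertical below 0.07 rad and angle between the x axis of plaque and the x axis of board, either way round below 0.07 rad and linear speed of plaque below 0.01 m/s); the robot touches nothing.
It fails at once if the plaque is rammed against the board or its screw (all contact forces between them, the wedge's own 20 N or so included, above 50 N) (contact force between plaque and board above 50 N).
It fails at once if a bystander (either toy horse, the paint jar, the toy wheel or the glue bottle) is displaced by more than 3 cm (distance of any of horse, horse2, paint, wheel, glue from where it was at the start of the episode above 0.03 m).
It also fails if it takes over 72 s, if anything falls off the work surface, if the arm or the gripper's body presses on something with over 40 N, if the wrist force passes 120 N, or if a joint passes its speed limit or range.

ROBOT

A 6-joint arm with a two-finger parallel gripper is mounted at the origin on the work surface. World frame = base frame: x ahead of the robot, y to its left, z up, the work surface at z = 0. Lengths are in m, angles in degrees, forces in N, time in s.
With the tool pointing down it reaches from about 0.4 to 0.825 m from the base axis. Payload 7 kg.
Tool frame: the origin (TCP) lies at the very end of the fingers, on their centre line; the grasp point (between the pads) lies 19 mm behind it; z points along the fingers, y is the direction in which the jaws open and shut (so a half turn about z gives the same grasp; the last joint's range is limited). The gripper opens to 88 mm and grips with 3 to 60 N. Pads are 19 mm wide; open, the fingers measure 130 mm over their backs; the gripper's body (78 mm by 193 mm) begins 47 mm behind the grasp point.
Start: joints at [80.564, 20.546, 0.682, 0, -70.136, -16.507], TCP at [0.295, 0.607, 0.227] pointing down, gripper open.
Joint ranges: [-176.03, 176.03], [-82.01, 121.73], [-58.28, 71.71], [-173.87, 95.51], [-174.79, -0.11], [-173.66, 173.66]. Speed limits (degrees/s): [136.94, 136.94, 172.46, 180, 180, 180].

INTERFACE

Orientations are given as [roll, pitch, yaw] about the fixed x, y, z axes, in that order (R = Rz(yaw) Ry(pitch) Rx(roll)).
In Python, from plant import get_obs, eyes, job gives the robot as it stands.
- The arm moves only by the tool send_rows, never from a script. Its argument "steps" is a list of rows, each an object of numbers: "x", "y", "z": the shift along the tool's x, y, z in m; "turn": the turn about the tool's z in degrees; "gripper": the opening, from 0 (shut) to 1 (fully open). A call has exactly 8 rows; each row shifts and turns the pose as measured when the row begins, along the tool's axes as they then stand; what a row does not reach is not made up. A row lasts 1/10 s, in which the tool goes at most 50 mm and 8.59 degrees, less where a joint would pass 70% of its speed; a pose out of reach is approached as far as the arm can. A call with a gripper value outside its range is refused whole. The fingers move at their own pace and stop on an object; the grip force is fixed at half the most. Time passes only in rows, so rows that do not move let the fingers close, or fill a call up. It gives the time, the measured TCP pose, the force and the opening at its end, in the units of the state.
- get_obs(): the state, without advancing time (a new reading comes with each control period).
- eyes.snapshot(name): name is "scene" or "top" or "wrist"; returns a dict with "frame" (384x512x3 uint8, blue, green, red), "z_map" (384x512 float32, m along the optical axis (not along the pixel's ray), 0 where there is no reading), "intrinsics" (3x3 intrinsics, pixels), "R" (3x3) and "t" (3): a world point X has camera coordinates R X + t. Camera axes: x right, y down, z forward; pixel columns grow to the right and rows downward; lengths in m; the calibration is good to about 2 mm. A picture is of the moment at which its call begins.
- job.close_job(): hands the job in, once; it reports no verdict.
The state is a dict: "clock": time; "joint_pos": joint angles; "qvel": joint speeds; "tau": joint torques, N m; "tool_pos": TCP position; "orientation": TCP orientation; "force": force on the tool from outside, world axes, zero at the start; "moment": the same for the moment, N m; "opening": finger opening in m.
Only numpy, scipy, OpenCV 4.12 (cv2) and the standard library are available. Lean on these libraries where they do the work, as an engineer would, in place of code of your own. Each camera call takes 0.05 s, during which the arm holds its last target.

## Working session

There is one attempt and no reset: what is moved stays moved. The work goes in short steps, Python scripts to look and compute and a tool call to move; the robot and the scene stay as the last step left them, time stands still between calls to the robot, and variables do not carry over. Pictures are saved under pics/ and viewed, and the job is handed in when it is done.

Besides the shell and the picture viewer there is one more tool, called after ">>>" as name(argument=value, ...), one argument or row to a line, values as JSON. send_rows: Moves the arm, as the interface text tells. Its arguments: {"type":"object","properties":{"steps":{"type":"array"}},"required":["steps"]}

```bash
ls -la && mkdir -p pics && python3 - <<'E'
from plant import get_obs, eyes, job
import cv2, numpy as np
o=get_obs()
for k,v in o.items(): print(k,v)
for n in ["scene","top","wrist"]:
    s=eyes.snapshot(n)
    cv2.imwrite(f"pics/{n}0.png",s["frame"])
    np.savez(f"pics/{n}0.npz",**{k:np.asarray(v) for k,v in s.items()})
    print(n,np.asarray(s["intrinsics"]).tolist(),np.round(s["R"],4).tolist(),np.round(s["t"],4).tolist())
E
```

```text
total 12
drwxr-xr-x  3 agent agent 4096 Dec  5 19:03 .
drwxr-xr-x 23 root  root  4096 Dec  5 19:03 ..
drwxr-xr-x  2 agent agent 4096 Dec  5 19:03 pics
clock 0.0
joint_pos [ 8.05646754e+01  2.05914506e+01  6.34825314e-01 -2.09528306e-02
 -7.01351782e+01 -1.65064503e+01]
qvel [-0.00580049 -0.01162733 -0.05418661 -0.00413023 -0.08874163 -0.04701051]
tau [-1.41306173e-03 -5.82718527e+01  2.93050110e+01  6.99699014e+00
  6.95468858e-03 -1.54247537e-04]
tool_pos [0.29509572 0.60654516 0.22562787]
orientation [ 1.79906383e+02 -7.20086712e-03 -2.59489046e+01]
force [-0.49864149 -0.65235772  0.32240076]
moment [-0.03047155  0.00943072 -0.02412527]
opening 0.08807955952472818
scene [[419.59568880904504, 0.0, 248.68661557098415], [0.0, 419.59568880904504, 195.22213679072502], [0.0, 0.0, 1.0]] [[-0.8184, 0.5745, 0.0111], [0.4047, 0.5901, -0.6985], [-0.4079, -0.5672, -0.7155]] [0.4268, -0.1577, 1.6414]
top [[373.6307081867065, 0.0, 252.16340081718081], [0.0, 373.6307081867065, 199.20741392648154], [0.0, 0.0, 1.0]] [[0.0018, -1.0, -0.0033], [-0.9967, -0.0015, -0.0816], [0.0816, 0.0034, -0.9967]] [0.07, 0.5807, 0.992]
wrist [[276.84334111458463, 0.0, 255.55532070051078], [0.0, 276.84334111458463, 193.02630370383622], [0.0, 0.0, 1.0]] [[-0.4381, -0.8989, 0.0015], [-0.8695, 0.4241, 0.2531], [-0.2282, 0.1096, -0.9674]] [0.6749, -0.0316, 0.389]
```

View pics/scene0.png

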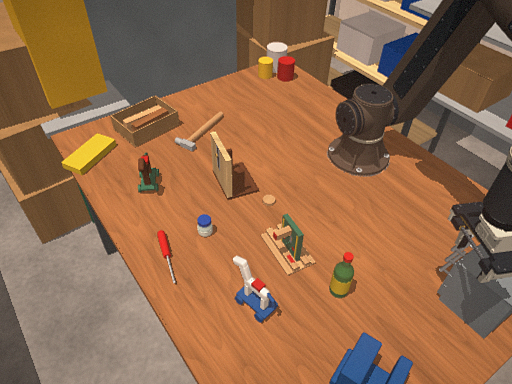

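View pics/top0.png

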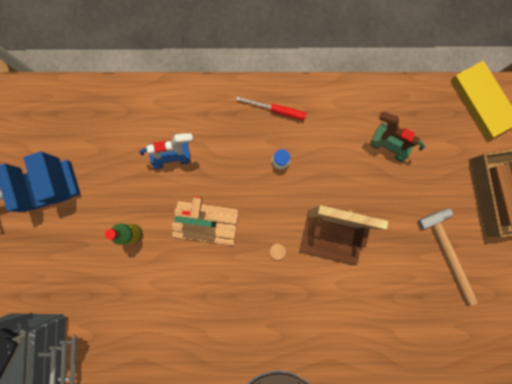

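View pics/wrist0.png

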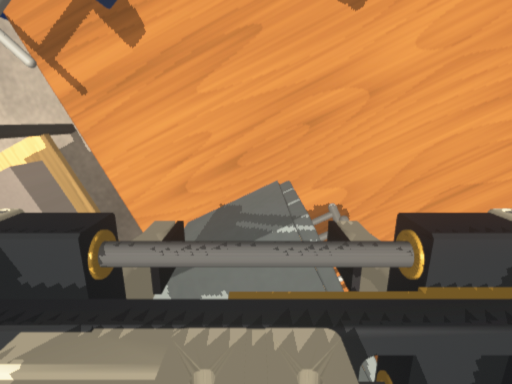

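The scene view shows the rack with the plaque at about (290,240), the board at (225,165), the glue bottle at (342,277), the white horse at (255,290), the dark horse at (148,172), the jar at (205,226) and the wheel at (268,200). In the top view the rack is at (205,222) and the board's top edge runs from (318,210) to (387,225). The wrist view shows only bench.

```bash
cat > h.py <<'E'
import numpy as np, cv2
def load(n): 
    d=np.load(f"pics/{n}.npz"); return {k:d[k] for k in d.files}
def snap(name,tag):
    from plant import eyes
    s=eyes.snapshot(name)
    s={k:np.asarray(v) for k,v in s.items()}
    cv2.imwrite(f"pics/{tag}.png",s["frame"]); np.savez(f"pics/{tag}.npz",**s)
    return s
def cloud(s):
    K=s["intrinsics"];z=s["z_map"].astype(float)
    v,u=np.mgrid[0:z.shape[0],0:z.shape[1]]
    P=np.stack([(u-K[0,2])/K[0,0]*z,(v-K[1,2])/K[1,1]*z,z],-1)
    W=(P-s["t"])@s["R"]
    W[z<=0]=np.nan
    return W
def ray(s,u,v):
    K=s["intrinsics"];d=np.array([(u-K[0,2])/K[0,0],(v-K[1,2])/K[1,1],1.])
    return -s["R"].T@s["t"], s["R"].T@d
def onz(s,u,v,z):
    c,d=ray(s,u,v); return c+d*(z-c[2])/d[2]
def proj(s,X):
    p=np.asarray(X)@s["R"].T+s["t"]; q=p@s["intrinsics"].T
    return q[...,:2]/q[...,2:]
def crop(s,u0,u1,v0,v1,f,out):
    im=s["frame"][v0:v1,u0:u1]; cv2.imwrite(out,cv2.resize(im,None,fx=f,fy=f,interpolation=cv2.INTER_CUBIC))
E
python3 - <<'E'
from h import *
s=load("scene0");t=load("top0")
crop(s,200,330,120,280,3.7,"pics/sc_crop.png")
crop(t,160,400,180,275,3.3,"pics/tp_crop.png")
for n,d in (("scene",s),("top",t)):
    W=cloud(d); hsv=cv2.cvtColor(d["frame"],cv2.COLOR_BGR2HSV)
    ok=np.isfinite(W[...,2])
    print(n,"bench z", np.nanmedian(W[...,2][ok & (abs(W[...,2])<0.03)]), ok.mean())
E
```

```text
scene bench z -0.0002724794242505387 0.9959360758463541
top bench z 0.00010223891492821627 0.995941162109375
```

View pics/sc_crop.png

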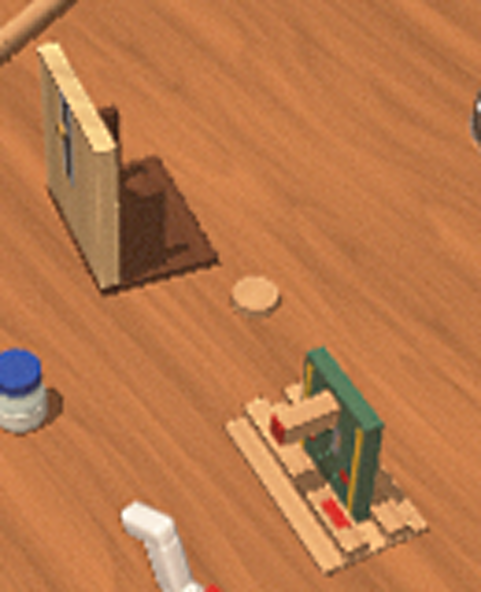

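View pics/tp_crop.png

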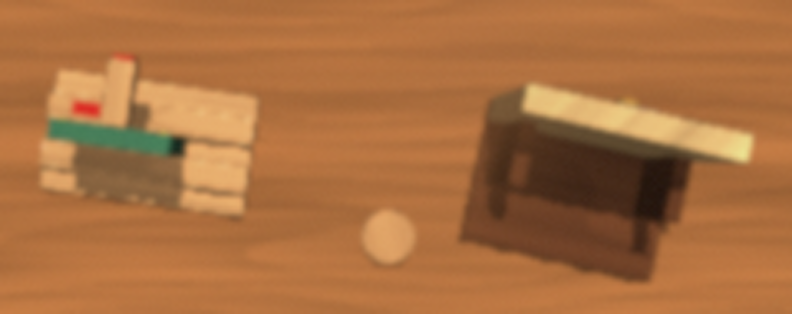

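The scene crop shows the plaque (green, peg with a red end, front pointing to +x) and the board's face with a dark track and a small brass screw head at about (61,128) in the crop. In the top crop the peg runs from (122,60) to (118,125) and the screw tip is just visible at (630,100). Next I'll measure with the depth.

```bash
python3 - <<'E'
from h import *
s=load("scene0");t=load("top0")
Ws=cloud(s);Wt=cloud(t)
np.set_printoptions(precision=4,suppress=True)
# green mask plaque in top view
def box(W,lo,hi): return np.all((W>lo)&(W<hi),-1)
for n,d,W,(u0,u1,v0,v1) in (("scene",s,Ws,(265,315,205,275)),("top",t,Wt,(165,245,190,250))):
    hsv=cv2.cvtColor(d["frame"],cv2.COLOR_BGR2HSV)
    m=cv2.inRange(hsv,(60,60,30),(95,255,255))>0
    r=np.zeros_like(m);r[v0:v1,u0:u1]=True
    P=W[m&r]; print(n,"green",len(P),P.min(0),P.max(0),np.median(P,0))
    # top of plaque
    Q=P[P[:,2]>P[:,2].max()-0.012]
    rect=cv2.minAreaRect((Q[:,:2]*1000).astype(np.float32)); print("toprect",rect,np.median(Q[:,2]))
    # everything in region above bench
    A=W[r & (W[...,2]>0.004)]
    print("rack/all", A.min(0),A.max(0))
    R1=W[r&(W[...,2]>0.004)&(W[...,2]<0.032)]
    print("rack rect",cv2.minAreaRect((R1[:,:2]*1000).astype(np.float32)))
# board
for n,d,W,(u0,u1,v0,v1) in (("scene",s,Ws,(205,262,125,205)),("top",t,Wt,(295,395,195,270))):
    r=np.zeros(W.shape[:2],bool);r[v0:v1,u0:u1]=True
    T=W[r&(W[...,2]>0.17)]
    print(n,"board top",len(T),T.min(0),T.max(0),cv2.minAreaRect((T[:,:2]*1000).astype(np.float32)))
# board face plane from scene: points with z 0.02..0.17 in hue of light wood; fit
r=np.zeros(Ws.shape[:2],bool);r[125:205,205:240]=True
P=Ws[r&(Ws[...,2]>0.02)&(Ws[...,2]<0.17)]
# RANSAC vertical plane: line in xy
best=None
rng=np.random.default_rng(0)
for _ in range(500):
    a,b=P[rng.choice(len(P),2,replace=False),:2]
    dd=b-a; L=np.linalg.norm(dd)
    if L<0.03: continue
    nn=np.array([-dd[1],dd[0]])/L
    inl=abs((P[:,:2]-a)@nn)<0.003
    if best is None or inl.sum()>best.sum(): best=inl
Q=P[best,:]
c=Q[:,:2].mean(0);U,S,V=np.linalg.svd(Q[:,:2]-c);nv=V[1]; nv=nv*np.sign(nv[0])
print("face",len(P),best.sum(),c,nv,np.degrees(np.arctan2(nv[1],nv[0])),"resid",S[1]/np.sqrt(len(Q)))
c3=Q.mean(0);U,S,V=np.linalg.svd(Q-c3);print("3d normal",V[2]*np.sign(V[2][0]),c3)
tv=np.array([-nv[1],nv[0]]);yy=(Q[:,:2]-c)@tv;print("yrange",yy.min(),yy.max())
E
```

```text
scene green 78 [0.5073 0.1708 0.0358] [0.5317 0.2558 0.1385] [0.517  0.2074 0.1344]
toprect ((519.2142333984375, 213.2276153564453), (84.3994369506836, 14.894824028015137), 83.61207580566406) 0.1346700750141591
rack/all [0.3409 0.0139 0.004 ] [0.627  0.3111 0.1388]
rack rect ((480.20050048828125, 173.85768127441406), (280.4031677246094, 166.9020538330078), 52.562862396240234)
top green 167 [0.509  0.1686 0.0752] [0.5282 0.2546 0.1392] [0.5185 0.2087 0.1348]
toprect ((518.242919921875, 211.92532348632812), (86.65013885498047, 11.198771476745605), 81.99581146240234) 0.13483605598597614
rack/all [0.4479 0.0959 0.004 ] [0.5992 0.312  0.1392]
rack rect ((524.3173217773438, 203.49859619140625), (217.716064453125, 149.2781982421875), 88.94654083251953)
scene board top 235 [ 0.5047 -0.2407  0.1703] [ 0.5555 -0.0781  0.1863] ((528.6405029296875, -159.91619873046875), (166.13548278808594, 21.989791870117188), 77.13143920898438)
top board top 638 [ 0.5001 -0.2379  0.1703] [ 0.5528 -0.0808  0.1859] ((527.2213745117188, -160.13604736328125), (159.83998107910156, 20.501224517822266), 77.06455993652344)
face 826 467 [ 0.5397 -0.1518] [ 0.9756 -0.2195] -12.68056607190194 resid 0.0009360859377436355
3d normal [ 0.9756 -0.2195 -0.0012] [ 0.5397 -0.1518  0.0966]
yrange -0.09072888492761758 0.0760501611782163
```

>>> send_rows(
  steps=[
    {"x": 0, "y": 0, "z": -0.03, "turn": -6.1, "gripper": 1},
    {"x": 0.01, "y": 0.02, "z": -0.03, "turn": -6.1, "gripper": 1},
    {"x": 0.02, "y": 0.03, "z": -0.02, "turn": -6.1, "gripper": 1},
    {"x": 0.028, "y": 0.04, "z": 0, "turn": 0, "gripper": 1},
    {"x": 0.028, "y": 0.04, "z": 0, "turn": 0, "gripper": 1},
    {"x": 0.028, "y": 0.04, "z": 0, "turn": 0, "gripper": 1},
    {"x": 0.028, "y": 0.04, "z": 0, "turn": 0, "gripper": 1},
    {"x": 0.028, "y": 0.04, "z": 0, "turn": 0, "gripper": 1},
  ],
)

```text
clock: 0.95
tool_pos: [0.4253, 0.3308, 0.3059]
orientation: [179.5, 0.1, -6.4]
force: [1.2, 1.2, 0.5]
opening: 0.0874
```

```bash
cat >> h.py <<'E'
def Rtool(o):
    from scipy.spatial.transform import Rotation as Ro
    return Ro.from_euler("xyz",o["orientation"],degrees=True).as_matrix()
def st():
    from plant import get_obs
    o=get_obs(); np.set_printoptions(precision=4,suppress=True)
    print("t",round(o["clock"],3),"tcp",np.array(o["tool_pos"]),"ori",np.array(o["orientation"]),"F",np.array(o["force"]),"M",np.array(o["moment"]),"op",round(o["opening"],4))
    print("q",np.array(o["joint_pos"]))
    return o
def goto(o,X,yaw=None):
    d=Rtool(o).T@(np.array(X)-np.array(o["tool_pos"])); print("tool-frame delta",d, "turn",None if yaw is None else o["orientation"][2]-yaw)
    return d
E
python3 - <<'E'
from h import *
o=st(); goto(o,[0.51,0.2,0.30],-7.5)
t=load("top0");W=cloud(t)
for n,(u0,u1,v0,v1) in dict(horse=(135,200,125,180),horse2=(365,425,105,170),paint=(265,300,140,180),wheel=(262,295,235,270),glue=(100,150,215,255)).items():
    P=W[v0:v1,u0:u1].reshape(-1,3);P=P[P[:,2]>0.006]
    print(n,P.min(0),P.max(0),P.mean(0))
E
```

```text
t 0.95 tcp [0.4253 0.3308 0.3059] ori [179.5321   0.0519  -6.3972] F [1.2268 1.247  0.4915] M [ 0.0476 -0.2024  0.0774] op 0.0874
q [ 58.8387   5.4065  -8.8697   0.1533 -76.1704  24.7271]
tool-frame delta [0.0987 0.1205 0.0068] turn 1.1028196723793915
horse [0.6658 0.2169 0.0061] [0.7909 0.3953 0.161 ] [0.7021 0.2879 0.0734]
horse2 [ 0.6871 -0.3849  0.0061] [ 0.8465 -0.2405  0.1616] [ 0.739  -0.3038  0.0706]
paint [ 0.6658 -0.0297  0.0064] [0.7108 0.0169 0.0667] [ 0.6853 -0.0055  0.0529]
wheel [ 0.4077 -0.0242  0.0061] [0.4594 0.0356 0.0194] [0.4391 0.0021 0.0139]
glue [0.4597 0.3716 0.0066] [0.5129 0.421  0.1739] [0.487  0.3872 0.1057]
```

>>> send_rows(
  steps=[
    {"x": 0.03, "y": 0.037, "z": 0, "turn": 0.4, "gripper": 1},
    {"x": 0.03, "y": 0.037, "z": 0, "turn": 0.4, "gripper": 1},
    {"x": 0.025, "y": 0.03, "z": 0, "turn": 0.3, "gripper": 1},
    {"x": 0.012, "y": 0.014, "z": 0.005, "turn": 0, "gripper": 1},
    {"x": 0, "y": 0, "z": 0, "turn": 0, "gripper": 1},
    {"x": 0, "y": 0, "z": 0, "turn": 0, "gripper": 1},
    {"x": 0, "y": 0, "z": 0, "turn": 0, "gripper": 1},
    {"x": 0, "y": 0, "z": 0, "turn": 0, "gripper": 1},
  ],
)

```text
clock: 1.75
tool_pos: [0.51, 0.1914, 0.3018]
orientation: [179.5, 0.1, -7.8]
force: [0.2, 0.3, 0.1]
opening: 0.0879
```

```bash
python3 - <<'E'
from h import *
o=st()
w=snap("wrist","w1"); o=st()
cv2.imwrite("pics/w1b.png",cv2.resize(w["frame"],(768,576),interpolation=cv2.INTER_CUBIC))
E
```

```text
t 1.75 tcp [0.51   0.1914 0.3018] ori [179.5441   0.0686  -7.8343] F [0.2378 0.329  0.1263] M [-0.0037 -0.0131  0.0213] op 0.0879
q [ 41.3658   6.0407  -8.7084   0.2539 -75.641   40.7364]
t 1.8 tcp [0.51   0.1915 0.3018] ori [179.5469   0.0674  -7.8226] F [ 0.0391 -0.6483  0.2336] M [-0.0382  0.0337 -0.0257] op 0.0877
q [ 41.3748   6.0428  -8.7065   0.253  -75.6379  40.7394]
```

View pics/w1b.png

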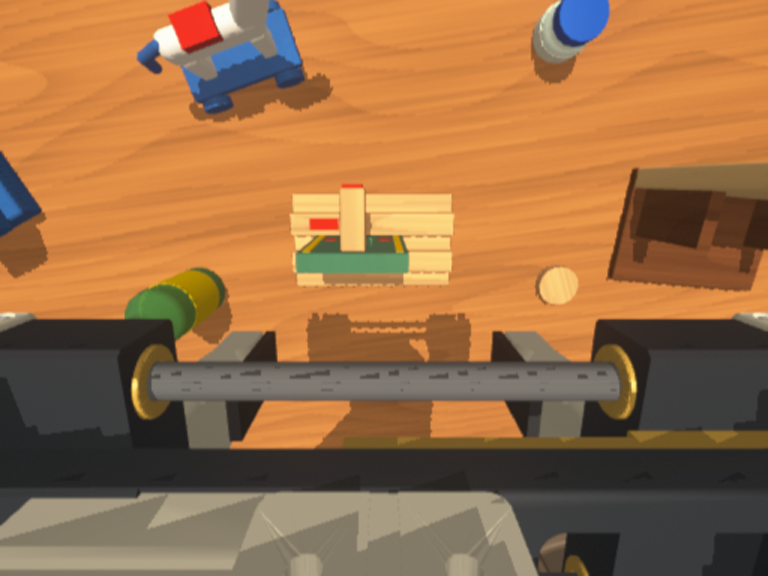

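The wrist view shows the peg at about (235,145) in original pixels, the plaque's green top edge at (235,174) and the rack around it. I'll measure these with depth.

```bash
python3 - <<'E'
from h import *
np.set_printoptions(precision=4,suppress=True)
w=load("w1");W=cloud(w);hsv=cv2.cvtColor(w["frame"],cv2.COLOR_BGR2HSV)
r=np.zeros(W.shape[:2],bool);r[115:195,185:310]=True
Z=W[...,2]
green=(cv2.inRange(hsv,(60,60,30),(95,255,255))>0)
T=W[r&green&(Z>0.12)]
print("plaque top n",len(T),"z",np.median(T[:,2]),cv2.minAreaRect((T[:,:2]*1000).astype(np.float32)))
pg=W[r&~green&(Z>0.115)&(Z<0.133)]
print("peg top n",len(pg),"z",np.median(pg[:,2]),cv2.minAreaRect((pg[:,:2]*1000).astype(np.float32)),pg.min(0),pg.max(0))
rk=W[r&(Z>0.018)&(Z<0.031)]
print("rails",len(rk),np.median(rk[:,2]),cv2.minAreaRect((rk[:,:2]*1000).astype(np.float32)))
bn=W[r&(abs(Z)<0.006)];print("bench",np.median(bn[:,2]))
# edge lines subpixel: peg sides by column scan on gray at rows of the peg ; plaque top back edge by row scan
cl=lambda P,a,b:(P)
# direction of plaque from back edge: for each column, last green row with Z>0.12 -> ray to z=0.135
pts=[];ptf=[]
m=r&green&(Z>0.12)
for u in range(203,270):
    vs=np.where(m[:,u])[0]
    if len(vs)>3: pts.append(onz(w,u,vs.max()+0.5,0.135)[:2]); ptf.append(onz(w,u,vs.min()-0.5,0.135)[:2])
for nm,p in (("back",np.array(pts)),("frontish",np.array(ptf))):
    vx,vy,x0,y0=cv2.fitLine(p.astype(np.float32),cv2.DIST_HUBER,0,0.01,0.01).ravel()
    print(nm,len(p),p[:,1].min(),p[:,1].max(),"yaw",np.degrees(np.arctan2(vy,vx))%180-90,"pt",x0,y0)
# peg sides
L=[];Rr=[]
mp=r&~green&(Z>0.115)&(Z<0.134)
for v in range(122,165):
    us=np.where(mp[v])[0]
    if len(us)>8: L.append(onz(w,us.min()-0.5,v,0.127)[:2]);Rr.append(onz(w,us.max()+0.5,v,0.127)[:2])
for nm,p in (("pegL",np.array(L)),("pegR",np.array(Rr))):
    vx,vy,x0,y0=cv2.fitLine(p.astype(np.float32),cv2.DIST_HUBER,0,0.01,0.01).ravel()
    print(nm,len(p),p[:,0].min(),p[:,0].max(),"yaw",(np.degrees(np.arctan2(vy,vx))+90)%180-90,"pt",x0,y0)
E
```

```text
plaque top n 856 z 0.134485039211933 ((519.3538208007812, 214.60922241210938), (87.23863220214844, 13.749876976013184), 82.1260757446289)
peg top n 900 z 0.12635679690291268 ((533.8131713867188, 206.37225341796875), (72.73357391357422, 73.79610443115234), 46.605098724365234) [0.5055 0.1697 0.1153] [0.5793 0.2581 0.133 ]
rails 1763 0.024701088865862485 ((516.325927734375, 201.22738647460938), (170.0275421142578, 61.67666244506836), 82.07225036621094)
bench -0.00034030220364942155
back 67 0.1747249957400837 0.2528941888363276 yaw -7.9684143 pt 0.51112294 0.20696878
frontish 67 0.17306393756991414 0.25043830294280855 yaw -7.9476624 pt 0.5269772 0.21557483
pegL 42 0.5321493746634829 0.5793438234642465 yaw -7.1436844 pt 0.55970055 0.21894677
pegR 42 0.5293157839781321 0.5771144585848467 yaw -6.3085327 pt 0.5534002 0.19929755
```

>>> send_rows(
  steps=[
    {"x": 0.012, "y": 0.044, "z": 0.003, "turn": 1, "gripper": 1},
    {"x": 0.012, "y": 0.044, "z": 0.003, "turn": 1, "gripper": 1},
    {"x": 0.012, "y": 0.044, "z": 0.003, "turn": 1, "gripper": 1},
    {"x": 0.012, "y": 0.044, "z": 0.003, "turn": 1, "gripper": 1},
    {"x": 0.012, "y": 0.044, "z": 0.006, "turn": 1, "gripper": 1},
    {"x": 0.012, "y": 0.044, "z": 0.008, "turn": 0, "gripper": 1},
    {"x": 0.012, "y": 0.044, "z": 0.01, "turn": 0, "gripper": 1},
    {"x": 0.012, "y": 0.04, "z": 0.01, "turn": 0, "gripper": 1},
  ],
)

```text
clock: 2.6
tool_pos: [0.5428, -0.1685, 0.2598]
orientation: [179.7, -0.4, -11.8]
force: [1.3, 0.3, 0.5]
opening: 0.0878
```

```bash
python3 - <<'E'
from h import *
o=st();goto(o,[0.547,-0.165,0.25],-12.8)
E
```

```text
t 2.6 tcp [ 0.5428 -0.1685  0.2598] ori [179.7225  -0.3512 -11.7648] F [1.2908 0.2862 0.4741] M [ 0.0914 -0.1093 -0.0047] op 0.0878
q [  2.7288   9.1271 -10.5524   0.3793 -70.0503  75.377 ]
tool-frame delta [ 0.0033 -0.0043  0.0098] turn 1.0352119556044368
```

>>> send_rows(
  steps=[
    {"x": 0.008, "y": -0.003, "z": 0.008, "turn": 1, "gripper": 1},
    {"x": 0, "y": 0, "z": 0, "turn": 0, "gripper": 1},
    {"x": 0, "y": 0, "z": 0, "turn": 0, "gripper": 1},
    {"x": 0, "y": 0, "z": 0, "turn": 0, "gripper": 1},
    {"x": 0, "y": 0, "z": 0, "turn": 0, "gripper": 1},
    {"x": 0, "y": 0, "z": 0, "turn": 0, "gripper": 1},
    {"x": 0, "y": 0, "z": 0, "turn": 0, "gripper": 1},
    {"x": 0, "y": 0, "z": 0, "turn": 0, "gripper": 1},
  ],
)

```text
clock: 3.4
tool_pos: [0.5517, -0.166, 0.2523]
orientation: [179.7, -0.4, -12.6]
force: [-0.5, 0.8, -0.7]
opening: 0.0877
```

```bash
python3 - <<'E'
from h import *
o=st()
w=snap("wrist","w2"); o=st()
cv2.imwrite("pics/w2b.png",cv2.resize(w["frame"],(768,576),interpolation=cv2.INTER_CUBIC))
crop(w,190,330,140,240,5,"pics/w2c.png")
E
```

```text
t 3.4 tcp [ 0.5517 -0.166   0.2523] ori [179.7214  -0.3725 -12.5804] F [-0.463   0.8244 -0.6976] M [-0.0497  0.0513  0.064 ] op 0.0877
q [  2.9599  10.1125 -10.3318   0.3937 -69.2719  74.3204]
t 3.45 tcp [ 0.5517 -0.166   0.2523] ori [179.7208  -0.3772 -12.5823] F [ 0.405   0.0193 -0.1498] M [-0.0146 -0.0213 -0.0412] op 0.0876
q [  2.9537  10.1119 -10.3309   0.3956 -69.269   74.324 ]
```

View pics/w2b.png

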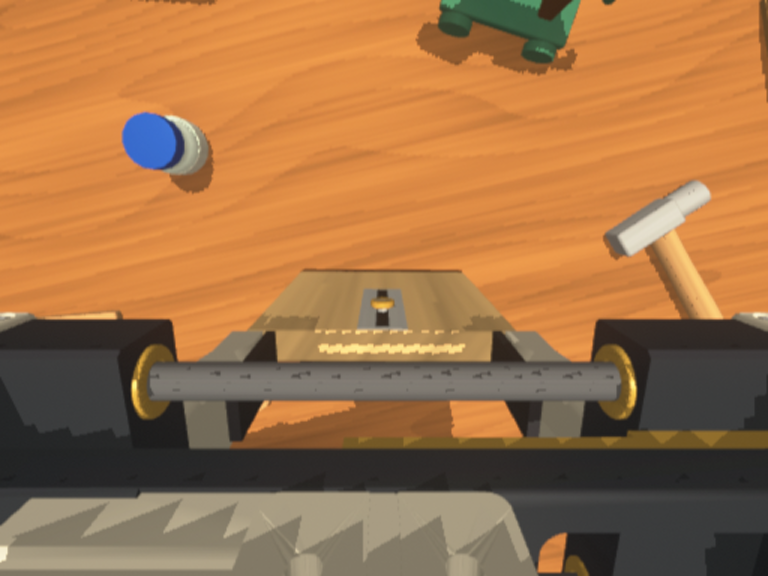

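View pics/w2c.png

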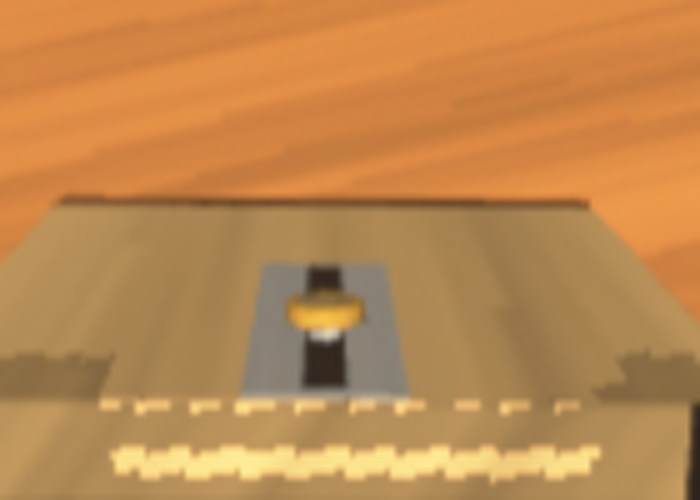

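The wrist view shows the board's face with the grey track plate, dark slot and the brass head at about (255,202) px. I'll measure the head's height and sideways position and the board's face plane.

```bash
python3 - <<'E'
from h import *
np.set_printoptions(precision=4,suppress=True)
w=load("w2");W=cloud(w);hsv=cv2.cvtColor(w["frame"],cv2.COLOR_BGR2HSV);Z=W[...,2]
r=np.zeros(Z.shape,bool);r[190:212,238:274]=True
print("hsv samples",hsv[203,255],hsv[206,255],hsv[200,255],hsv[203,225])
brass=r&(cv2.inRange(hsv,(10,140,100),(30,255,255))>0)
ys,xs=np.where(brass);print("brass n",len(ys),"u",xs.min(),xs.max(),xs.mean(),"v",ys.min(),ys.max(),ys.mean())
B=W[brass];print("brass cloud min/med/max",B.min(0),np.median(B,0),B.max(0))
# face plane: rows 182-218, cols 215..300 wood/grey excluding brass neighbourhood
f=np.zeros(Z.shape,bool);f[184:217,212:302]=True
f&=~cv2.dilate(brass.astype(np.uint8),np.ones((7,7))).astype(bool)
P=W[f&(Z>0.02)&(Z<0.175)]
rng=np.random.default_rng(0);best=None
for _ in range(400):
    a,b,c=P[rng.choice(len(P),3,replace=False)];n=np.cross(b-a,c-a);L=np.linalg.norm(n)
    if L<1e-6: continue
    n/=L;inl=abs((P-a)@n)<0.002
    if best is None or inl.sum()>best.sum():best=inl
Q=P[best];c=Q.mean(0);V=np.linalg.svd(Q-c,full_matrices=False)[2];n=V[2]*np.sign(V[2][0])
print("face n",n,"yaw",np.degrees(np.arctan2(n[1],n[0])),"tilt",np.degrees(np.arcsin(n[2])),"c",c,"inl",best.mean(), "z range",Q[:,2].min(),Q[:,2].max())
print("face dist brass",((B-c)@n).min(),np.median((B-c)@n),((B-c)@n).max())
# grey plate edges and dark slot
g=np.zeros(Z.shape,bool);g[190:222,232:280]=True
grey=g&(hsv[...,1]<60)&(hsv[...,2]>90)
ys,xs=np.where(grey);G=W[grey];print("grey",len(ys),xs.min(),xs.max(),ys.min(),ys.max(),G.min(0),G.max(0))
dark=g&(hsv[...,2]<80)
ys,xs=np.where(dark);D=W[dark];print("dark",len(ys),xs.min(),xs.max(),ys.min(),ys.max(),np.median(D,0))
for v in range(192,221):
    u=np.where(grey[v])[0];d=np.where(dark[v])[0];b=np.where(brass[v])[0]
    print(v,(u.min(),u.max(),(u.min()+u.max())/2) if len(u) else None,(d.min(),d.max()) if len(d) else None,(b.min(),b.max()) if len(b) else None, round(np.nanmedian(Z[v,250:261]),4), np.round(np.nanmedian(W[v,250:261]@n-c@n),4))
E
```

```text
hsv samples [ 21 177 243] [ 19  65 225] [ 18 137 141] [ 17 130 167]
brass n 75 u 247 262 254.65333333333334 v 198 205 201.96
brass cloud min/med/max [nan nan nan] [nan nan nan] [nan nan nan]
face n [ 0.9741 -0.226  -0.0026] yaw -13.064576067567357 tilt -0.14973864040608592 c [ 0.5359 -0.164   0.109 ] inl 1.0 z range 0.028759521472991552 0.17279447876241086
face dist brass nan nan nan
grey 503 239 270 193 218 [nan nan nan] [nan nan nan]
dark 92 251 258 194 216 [ 0.5372 -0.1617  0.1567]
192 None None None 0.0785 0.0001
193 (np.int64(243), np.int64(265), np.float64(254.0)) None None 0.0852 0.0004
194 (np.int64(243), np.int64(266), np.float64(254.5)) (np.int64(252), np.int64(257)) None 0.0907 0.0006
195 (np.int64(243), np.int64(266), np.float64(254.5)) (np.int64(252), np.int64(257)) None 0.0956 0.0007
196 (np.int64(242), np.int64(266), np.float64(254.0)) (np.int64(252), np.int64(257)) None 0.1001 0.0006
197 (np.int64(242), np.int64(267), np.float64(254.5)) (np.int64(252), np.int64(257)) None 0.1048 0.0007
198 (np.int64(242), np.int64(267), np.float64(254.5)) None (np.int64(253), np.int64
[... 1358 characters left out ...]
at64(254.5)) (np.int64(251), np.int64(258)) None 0.1598 0.0006
213 (np.int64(239), np.int64(270), np.float64(254.5)) (np.int64(251), np.int64(258)) None 0.1626 0.0006
214 (np.int64(239), np.int64(270), np.float64(254.5)) (np.int64(251), np.int64(258)) None 0.1656 0.0006
215 (np.int64(239), np.int64(270), np.float64(254.5)) (np.int64(251), np.int64(258)) None 0.1687 0.0006
216 (np.int64(239), np.int64(270), np.float64(254.5)) (np.int64(251), np.int64(258)) None 0.171 0.0004
217 (np.int64(239), np.int64(270), np.float64(254.5)) None None 0.1741 0.0006
218 (np.int64(239), np.int64(270), np.float64(254.5)) None None 0.1762 0.0004
219 None None None 0.1792 0.0005
220 None None None 0.1794 -0.0004
```

```bash
python3 - <<'E'
from h import *
np.set_printoptions(precision=4,suppress=True)
w=load("w2");W=cloud(w);Z=W[...,2]
for v in range(216,238): print(v,np.round([np.nanmedian(Z[v,225:240]),np.nanmedian(Z[v,250:261]),np.nanmedian(Z[v,270:285]),np.nanmedian(W[v,250:261,0])],4))
b=Z[60:150,200:300];print("bench",np.nanmedian(b),np.nanmedian(b[:20]),np.nanmedian(b[-20:]))
b=Z[100:160,100:140];print("bench",np.nanmedian(Z[60:100,170:200]),np.nanmedian(Z[150:170,350:390]))
# lateral of head, in the board frame
n=np.array([0.9741,-0.226,0]);n/=np.linalg.norm(n);t=np.array([-n[1],n[0],0])
for v in (200,201,202,203): 
    for a,bb in ((247,262),):
        X=W[v,254];  # depth at center
        d=w["z_map"][v,254]
        P=[]
        for u in (246.5,254.5,262.5):
            K=w["intrinsics"];p=np.array([(u-K[0,2])/K[0,0]*d,(v-K[1,2])/K[1,1]*d,d]);P.append((p-w["t"])@w["R"])
        P=np.array(P);print(v,"t:",P@t,"n:",P@n,P[1])
# face edges of board lateral at various rows: by depth jump
for v in (196,200,210,215):
    row=W[v]; on=np.where(abs(row@n-0.5591)<0.004)[0]; print(v,on.min(),on.max(),row[on.min()]@t,row[on.max()]@t,(row[on.min()]@t+row[on.max()]@t)/2)
E
```

```text
216 [0.1695 0.171  0.1691 0.5372]
217 [0.1725 0.1741 0.1715 0.5374]
218 [0.1754 0.1762 0.1744 0.5369]
219 [0.1783 0.1792 0.1769 0.5369]
220 [0.1797 0.1794 0.1797 0.5362]
221 [0.1808 0.1806 0.1808 0.5358]
222 [0.1816 0.1811 0.1811 0.5353]
223 [0.1815 0.1811 0.1818 0.534 ]
224 [0.1815 0.1816 0.1819 0.5333]
225 [0.1814 0.1815 0.1815 0.5327]
226 [0.1813 0.1817 0.1815 0.5315]
227 [0.1815 0.1816 0.1815 0.5306]
228 [0.1819 0.1818 0.1816 0.5299]
229 [0.1813 0.1812 0.1815 0.5288]
230 [0.1811 0.1815 0.1814 0.5277]
231 [0.1818 0.182  0.1814 0.5273]
232 [0.1813 0.1817 0.1812 0.5263]
233 [0.1812 0.1818 0.1812 0.525 ]
234 [0.1814 0.1814 0.1817 0.5241]
235 [0.1815 0.1816 0.1814 0.5234]
236 [0.1817 0.1817 0.1817 0.5224]
237 [0.1816 0.1816 0.1814 0.5214]
bench -0.00033298704570484944 -0.00030732230894176416 -0.00035058453189683504
bench -0.0003043696707627255 -0.00029129199081831997
200 t: [-0.028 -0.036 -0.044] n: [0.5673 0.5674 0.5674] [ 0.5446 -0.1633  0.1443]
201 t: [-0.0281 -0.036  -0.0439] n: [0.567  0.5671 0.5671] [ 0.5443 -0.1632  0.1468]
202 t: [-0.0282 -0.036  -0.0438] n: [0.5673 0.5673 0.5674] [ 0.5445 -0.1633  0.1513]
203 t: [-0.0282 -0.036  -0.0438] n: [0.566  0.5661 0.5661] [ 0.5433 -0.163   0.1504]
196 187 321 0.04256171137080034 -0.11501057444765196 -0.03622443153842581
200 183 324 0.04293577227075128 -0.11381798747088277 -0.03544110760006575
210 174 334 0.042300744552628645 -0.11541928023144468 -0.03655926783940802
215 169 338 0.04372608946167901 -0.1140002503644325 -0.03513708045137674
```

The screw is at world (0.5365, -0.1614) on the face, height about 0.143, and the board's yaw is about -13°. Now back to the peg.

>>> send_rows(
  steps=[
    {"x": -0.009, "y": -0.044, "z": 0, "turn": -1.2, "gripper": 1},
    {"x": -0.009, "y": -0.046, "z": 0.003, "turn": -1.2, "gripper": 1},
    {"x": -0.008, "y": -0.046, "z": 0.003, "turn": -1.2, "gripper": 1},
    {"x": -0.007, "y": -0.046, "z": 0.005, "turn": -1, "gripper": 1},
    {"x": -0.006, "y": -0.046, "z": 0.01, "turn": 0, "gripper": 1},
    {"x": -0.006, "y": -0.046, "z": 0.01, "turn": 0, "gripper": 1},
    {"x": -0.006, "y": -0.045, "z": 0.01, "turn": 0, "gripper": 1},
    {"x": -0.006, "y": -0.035, "z": 0.01, "turn": 0, "gripper": 1},
  ],
)

```text
clock: 4.25
tool_pos: [0.5553, 0.201, 0.2006]
orientation: [179.8, -0.7, -8.3]
force: [0.1, -0.8, -0.5]
opening: 0.0876
```

```bash
python3 - <<'E'
from h import *
o=st();goto(o,[0.5513,0.2100,0.16],-7.95)
E
```

```text
t 4.25 tcp [0.5553 0.201  0.2006] ori [179.8291  -0.7103  -8.278 ] F [ 0.066  -0.7725 -0.5082] M [-0.0822 -0.0594  0.0325] op 0.0876
q [ 39.2833  13.3743 -13.2363   0.7175 -63.038   42.1143]
tool-frame delta [-0.0057 -0.0085  0.0405] turn -0.32796124542477667
```

>>> send_rows(
  steps=[
    {"x": -0.006, "y": -0.006, "z": 0.01, "turn": -0.3, "gripper": 1},
    {"x": 0, "y": 0, "z": 0.015, "turn": 0, "gripper": 1},
    {"x": 0, "y": 0, "z": 0.015, "turn": 0, "gripper": 1},
    {"x": 0, "y": 0, "z": 0.005, "turn": 0, "gripper": 1},
    {"x": 0, "y": 0, "z": 0, "turn": 0, "gripper": 1},
    {"x": 0, "y": 0, "z": 0, "turn": 0, "gripper": 1},
    {"x": 0, "y": 0, "z": 0, "turn": 0, "gripper": 1},
    {"x": 0, "y": 0, "z": 0, "turn": 0, "gripper": 1},
  ],
)

```text
clock: 5.05
tool_pos: [0.5501, 0.2117, 0.154]
orientation: [179.8, -0.7, -7.7]
force: [0.1, -1.0, 0.9]
opening: 0.0874
```

```bash
python3 - <<'E'
from h import *
o=st();goto(o,[0.5513,0.2100,0.096],-7.95)
w=snap("wrist","w3");cv2.imwrite("pics/w3b.png",cv2.resize(w["frame"],(768,576),interpolation=cv2.INTER_CUBIC))
E
```

```text
t 5.05 tcp [0.5501 0.2117 0.154 ] ori [179.8164  -0.7313  -7.6528] F [ 0.0966 -0.9843  0.9034] M [-0.039  -0.0187  0.0063] op 0.0874
q [ 40.4895  15.5124 -16.9367   0.7937 -57.2021  41.4287]
tool-frame delta [0.0007 0.0014 0.058 ] turn 0.29722169211464866
```

View pics/w3b.png

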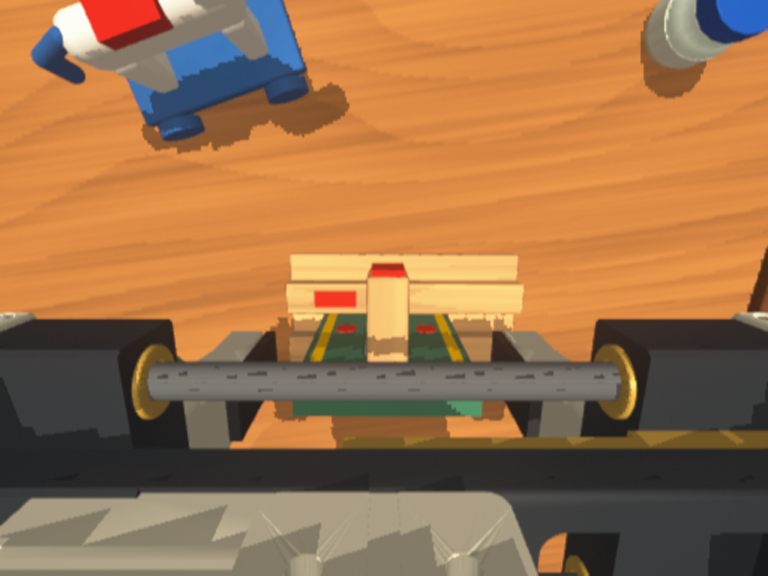

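The peg sits centred between the fingers (peg middle 387, finger middle about 384 in the enlarged view). Going down and closing.

>>> send_rows(
  steps=[
    {"x": 0.001, "y": 0.001, "z": 0.015, "turn": 0.3, "gripper": 1},
    {"x": 0, "y": 0, "z": 0.018, "turn": 0, "gripper": 1},
    {"x": 0, "y": 0, "z": 0.015, "turn": 0, "gripper": 1},
    {"x": 0, "y": 0, "z": 0.007, "turn": 0, "gripper": 1},
    {"x": 0, "y": 0, "z": 0, "turn": 0, "gripper": 1},
    {"x": 0, "y": 0, "z": 0, "turn": 0, "gripper": 1},
    {"x": 0, "y": 0, "z": 0, "turn": 0, "gripper": 1},
    {"x": 0, "y": 0, "z": 0, "turn": 0, "gripper": 1},
  ],
)

```text
clock: 5.9
tool_pos: [0.5548, 0.2116, 0.1026]
orientation: [-179.8, -1.1, -8.0]
force: [-0.1, -0.6, -0.2]
opening: 0.0876
```

```bash
python3 - <<'E'
from h import *
o=st();goto(o,[0.5513,0.2100,0.096],-7.95)
E
```

```text
t 5.9 tcp [0.5548 0.2116 0.1026] ori [-179.8432   -1.1149   -7.9793] F [-0.0774 -0.5666 -0.2053] M [-0.0031  0.1065  0.0107] op 0.0876
q [ 40.2093  18.574  -20.2923   0.9444 -50.2774  41.2148]
tool-frame delta [-0.0033  0.0021  0.0066] turn -0.029343771517756245
```

>>> send_rows(
  steps=[
    {"x": -0.003, "y": 0.002, "z": 0.006, "turn": 0, "gripper": 1},
    {"x": 0, "y": 0, "z": 0, "turn": 0, "gripper": 1},
    {"x": 0, "y": 0, "z": 0, "turn": 0, "gripper": 0.3},
    {"x": 0, "y": 0, "z": 0, "turn": 0, "gripper": 0.1},
    {"x": 0, "y": 0, "z": 0, "turn": 0, "gripper": 0.1},
    {"x": 0, "y": 0, "z": 0, "turn": 0, "gripper": 0.1},
    {"x": 0, "y": 0, "z": 0, "turn": 0, "gripper": 0.1},
    {"x": 0, "y": 0, "z": 0, "turn": 0, "gripper": 0.1},
  ],
)

```text
clock: 6.7
tool_pos: [0.5518, 0.2103, 0.0973]
orientation: [-179.8, -1.2, -8.0]
force: [-0.9, 0.6, -0.3]
opening: 0.0449
```

```bash
python3 - <<'E'
from h import *
o=st();goto(o,[0.5513,0.2100,0.096],-7.95)
w=snap("wrist","w4");cv2.imwrite("pics/w4b.png",cv2.resize(w["frame"],(768,576),interpolation=cv2.INTER_CUBIC))
E
```

```text
t 6.7 tcp [0.5518 0.2103 0.0973] ori [-179.7661   -1.1962   -7.9665] F [-0.8722  0.6244 -0.3356] M [-0.0139  0.0992  0.0009] op 0.0449
q [ 40.3117  18.5869 -21.138    0.9721 -49.3085  41.0967]
tool-frame delta [-0.0005  0.0004  0.0013] turn -0.016487273870302133
```

View pics/w4b.png

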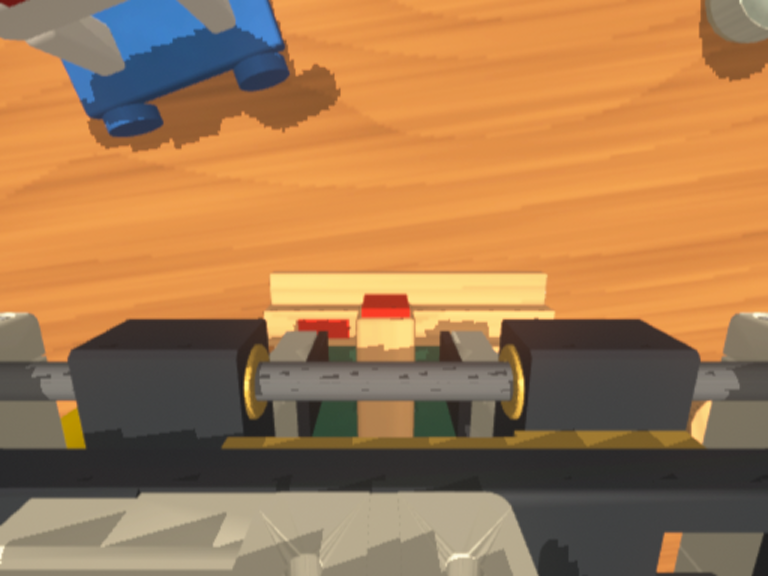

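The fingers are still closing evenly around the peg. I'll let them finish.

>>> send_rows(
  steps=[
    {"x": 0, "y": 0, "z": 0, "turn": 0, "gripper": 0},
    {"x": 0, "y": 0, "z": 0, "turn": 0, "gripper": 0},
    {"x": 0, "y": 0, "z": 0, "turn": 0, "gripper": 0},
    {"x": 0, "y": 0, "z": 0, "turn": 0, "gripper": 0},
    {"x": 0, "y": 0, "z": 0, "turn": 0, "gripper": 0},
    {"x": 0, "y": 0, "z": 0, "turn": 0, "gripper": 0},
    {"x": 0, "y": 0, "z": 0, "turn": 0, "gripper": 0},
    {"x": 0, "y": 0, "z": 0, "turn": 0, "gripper": 0},
  ],
)

```text
clock: 7.55
tool_pos: [0.5518, 0.2103, 0.0973]
orientation: [-179.8, -1.2, -8.0]
force: [-0.4, -0.2, 0.3]
opening: 0.0203
```

```bash
python3 - <<'E'
from h import *
o=st();goto(o,[0.5513,0.2100,0.096],-7.95)
w=snap("wrist","w5");cv2.imwrite("pics/w5b.png",cv2.resize(w["frame"],(768,576),interpolation=cv2.INTER_CUBIC))
E
```

```text
t 7.55 tcp [0.5518 0.2103 0.0973] ori [-179.7717   -1.1955   -7.9623] F [-0.3543 -0.1578  0.289 ] M [-0.0807  0.0467  0.0137] op 0.0203
q [ 40.3118  18.5897 -21.1333   0.9762 -49.3149  41.0982]
tool-frame delta [-0.0005  0.0004  0.0013] turn -0.01226181617358435
```

View pics/w5b.png

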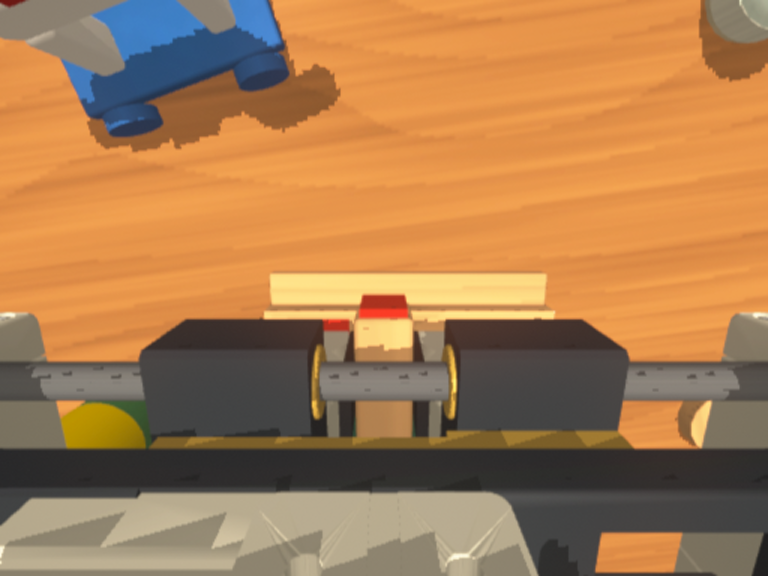

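The peg is held at 20.3 mm opening, TCP z 0.0973 with the plaque standing at z 0.010. Lifting straight up.

>>> send_rows(
  steps=[
    {"x": 0, "y": 0, "z": -0.006, "turn": 0, "gripper": 0},
    {"x": 0, "y": 0, "z": -0.01, "turn": 0, "gripper": 0},
    {"x": 0, "y": 0, "z": -0.012, "turn": 0, "gripper": 0},
    {"x": 0, "y": 0, "z": -0.015, "turn": 0, "gripper": 0},
    {"x": 0, "y": 0, "z": -0.018, "turn": 0, "gripper": 0},
    {"x": 0, "y": 0, "z": -0.018, "turn": 0, "gripper": 0},
    {"x": 0, "y": 0, "z": -0.018, "turn": 0, "gripper": 0},
    {"x": 0, "y": 0, "z": -0.01, "turn": 0, "gripper": 0},
  ],
)

```text
clock: 8.4
tool_pos: [0.5481, 0.2093, 0.2119]
orientation: [-179.8, -1.1, -8.0]
force: [1.1, 0.4, -2.4]
opening: 0.0197
```

```bash
python3 - <<'E'
from h import *
o=st()
w=snap("wrist","w6");s=snap("scene","s6")
W=cloud(w)
crop(s,190,330,110,280,3.4,"pics/s6c.png")
E
```

```text
t 8.4 tcp [0.5481 0.2093 0.2119] ori [-179.8336   -1.0843   -7.994 ] F [ 1.0617  0.4446 -2.4108] M [ 0.0743 -0.0281  0.0193] op 0.0197
q [ 40.4568  12.2377 -13.2119   0.782  -63.7088  41.2095]
```

View pics/s6c.png

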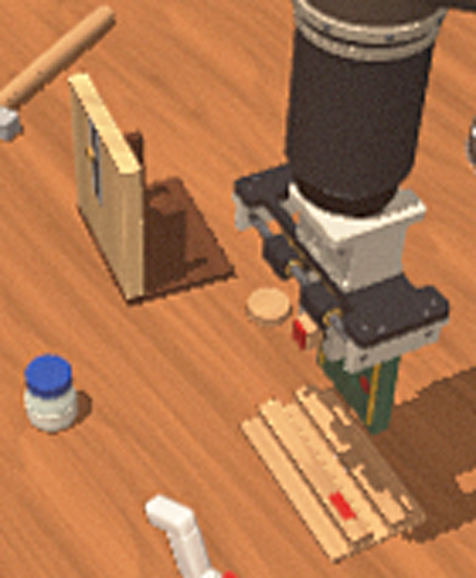

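The plaque is clear of the rack, upright in the gripper (weight about 2.4 N). Moving it sideways, well in front of the board.

>>> send_rows(
  steps=[
    {"x": 0.01, "y": 0.012, "z": 0, "turn": 0.6, "gripper": 0},
    {"x": 0.018, "y": 0.022, "z": 0, "turn": 0.8, "gripper": 0},
    {"x": 0.022, "y": 0.03, "z": 0, "turn": 0.9, "gripper": 0},
    {"x": 0.022, "y": 0.03, "z": 0, "turn": 0.9, "gripper": 0},
    {"x": 0.022, "y": 0.03, "z": 0, "turn": 0.9, "gripper": 0},
    {"x": 0.02, "y": 0.03, "z": 0, "turn": 0.9, "gripper": 0},
    {"x": 0.015, "y": 0.025, "z": 0, "turn": 0, "gripper": 0},
    {"x": 0.005, "y": 0.015, "z": 0, "turn": 0, "gripper": 0},
  ],
)

```text
clock: 9.3
tool_pos: [0.6442, -0.0164, 0.2046]
orientation: [-180.0, -0.5, -13.1]
force: [0.1, -0.2, -2.1]
opening: 0.0198
```

```bash
cat >> h.py <<'E'
NB=np.array([np.cos(np.radians(-13.0)),np.sin(np.radians(-13.0)),0]);TB=np.array([-NB[1],NB[0],0])
S0=np.array([0.5365,-0.1614,0.1433])  # screw axis on the face
ZG=0.0973 # tcp z when plaque z=0.010
GX=0.0405 # tcp ahead of back
def board(o):
    d=np.array(o["tool_pos"])-S0
    print("plaque in board est: x(back)=%.4f y=%.4f z=%.4f  entrance-screw dz=%.4f yawerr=%.2f"%(d@NB-GX,d@TB,o["tool_pos"][2]-ZG+0.010,o["tool_pos"][2]-ZG+0.010+0.045-S0[2],o["orientation"][2]+13.0))
def wantb(o,x,y,dz,yaw=-13.0):
    X=S0+NB*(x+GX)+TB*y; X[2]=S0[2]+dz-0.045-0.010+ZG
    return goto(o,X,yaw)
E
python3 - <<'E'
from h import *
o=st();board(o);wantb(o,0.03,0.0,0.02)
E
```

```text
t 9.3 tcp [ 0.6442 -0.0164  0.2046] ori [-179.9822   -0.4878  -13.1134] F [ 0.144  -0.2205 -2.0688] M [ 0.0144 -0.0152 -0.0002] op 0.0198
q [ 15.993   18.2082  -5.7648   0.2435 -65.5923  60.7939]
plaque in board est: x(back)=0.0319 y=0.1655 z=0.1173  entrance-screw dz=0.0190 yawerr=-0.11
tool-frame delta [-0.0015  0.1655 -0.001 ] turn -0.11336150211417362
```

>>> send_rows(
  steps=[
    {"x": 0, "y": 0.012, "z": 0, "turn": 0, "gripper": 0},
    {"x": 0, "y": 0.025, "z": 0, "turn": 0, "gripper": 0},
    {"x": 0, "y": 0.03, "z": 0, "turn": 0, "gripper": 0},
    {"x": 0, "y": 0.032, "z": 0.002, "turn": 0, "gripper": 0},
    {"x": 0, "y": 0.03, "z": 0.004, "turn": 0, "gripper": 0},
    {"x": 0, "y": 0.022, "z": 0.005, "turn": 0, "gripper": 0},
    {"x": 0, "y": 0.008, "z": 0.004, "turn": 0, "gripper": 0},
    {"x": 0, "y": 0, "z": 0, "turn": 0, "gripper": 0},
  ],
)

```text
clock: 10.1
tool_pos: [0.6014, -0.1777, 0.1841]
orientation: [180.0, -0.0, -13.2]
force: [0.1, 0.1, -3.3]
opening: 0.0197
```

```bash
python3 - <<'E'
from h import *
o=st();board(o);wantb(o,0.02,0.0,0.0)
w=snap("wrist","w7");s=snap("scene","s7");t=snap("top","t7")
crop(s,190,290,90,220,4.4,"pics/s7c.png");crop(t,290,400,160,270,5,"pics/t7c.png")
cv2.imwrite("pics/w7b.png",cv2.resize(w["frame"],(768,576),interpolation=cv2.INTER_CUBIC))
E
```

```text
t 10.1 tcp [ 0.6014 -0.1777  0.1841] ori [179.9717  -0.0251 -13.1504] F [ 0.0545  0.096  -3.2586] M [ 0.0086 -0.0774 -0.012 ] op 0.0197
q [  1.3671  17.7477  -9.1501   0.0378 -63.085   75.4654]
plaque in board est: x(back)=0.0264 y=-0.0013 z=0.0968  entrance-screw dz=-0.0015 yawerr=-0.15
tool-frame delta [-0.0064 -0.0013 -0.0015] turn -0.15035390188866238
```

View pics/s7c.png

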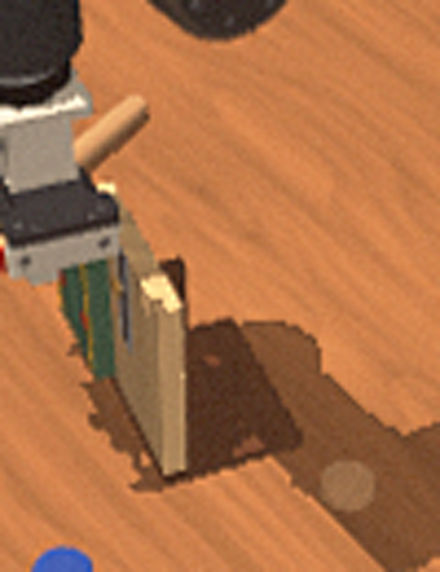

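View pics/w7b.png

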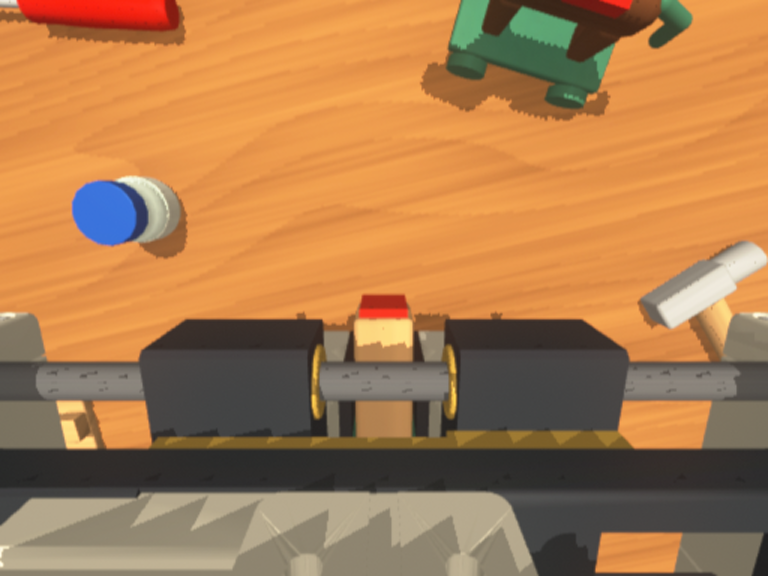

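View pics/t7c.png

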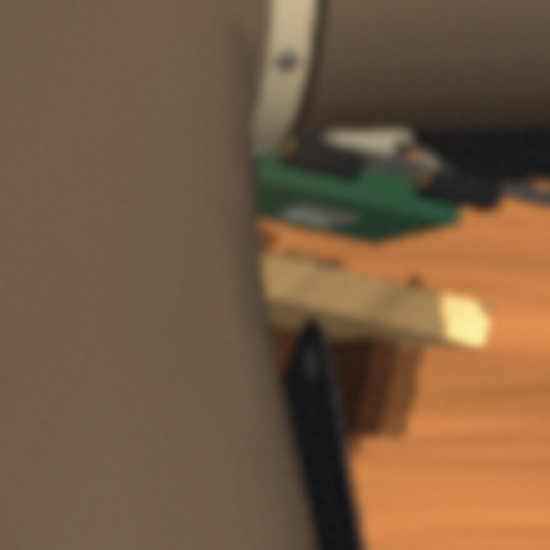

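The plaque hangs in front of the board; the peg shows at about (256,225) px between the pads. I'll check the peg's sideways offset with the same camera that measured the screw, to cancel the calibration error.

```bash
python3 - <<'E'
from h import *
from plant import get_obs
np.set_printoptions(precision=4,suppress=True)
o=get_obs();w=load("w7");W=cloud(w);d=(W-np.array(o["tool_pos"]))
R=Rtool(o); L=d@R   # tool coords
for v in (200,205,214,218,222,226,230):
    row=L[v,225:290]; zz=row[:,2]; 
    m=(zz>-0.06)&(zz<-0.005)&(abs(row[:,1])<0.011)
    u=np.where(m)[0]+225
    print(v,"u",u.min() if len(u) else None,u.max() if len(u) else None,np.round(L[v,256],4), np.round([L[v,u.min(),1],L[v,u.max(),1]],4) if len(u) else "")
g=cv2.cvtColor(w["frame"],cv2.COLOR_BGR2GRAY)
hsv=cv2.cvtColor(w["frame"],cv2.COLOR_BGR2HSV)
for v in (200,204,208): 
    red=np.where((hsv[v,225:290,1]>180)&((hsv[v,225:290,0]<8)|(hsv[v,225:290,0]>172)))[0]+225
    if len(red): 
        print(v,"red",red.min(),red.max(),(red.min()+red.max())/2,L[v,int(red.mean())])
# peg top front edge: find red strip extents -> lateral
red=((hsv[...,1]>180)&((hsv[...,0]<6)|(hsv[...,0]>174)));red[:190]=0;red[215:]=0;red[:,:225]=0;red[:,290:]=0
P=L[red];print("red cloud tool frame",np.nanmin(P,0),np.nanmax(P,0),np.nanmean(P,0))
wood=np.zeros_like(red);wood[214:231,240:272]=True
P=L[wood&(abs(L[...,2]+0.031)<0.012)];print("wood",len(P),np.nanmin(P,0),np.nanmax(P,0),np.nanmedian(P,0))
print("cam in tool",R.T@(-w["R"].T@w["t"]-np.array(o["tool_pos"])))
E
```

```text
200 u 241 270 [ 0.0263  0.0013 -0.0137] [-0.0067  0.0088]
205 u 238 272 [ 0.0264  0.0013 -0.0232] [-0.0087  0.01  ]
214 u 236 274 [ 0.023   0.0013 -0.027 ] [-0.0087  0.0102]
218 u 236 275 [ 0.021   0.0013 -0.0275] [-0.0086  0.0107]
222 u 236 275 [ 0.0188  0.0013 -0.0272] [-0.0087  0.0108]
226 u 235 275 [ 0.017   0.0013 -0.028 ] [-0.0108  0.0109]
230 u 234 275 [ 0.0148  0.0013 -0.0277] [-0.0109  0.0109]
200 red 241 269 255.0 [ 0.0263  0.0008 -0.0136]
204 red 240 270 255.0 [ 0.0263  0.0008 -0.0211]
208 red 239 271 255.0 [ 0.0258  0.0008 -0.0263]
red cloud tool frame [ 0.0238 -0.0068 -0.0272] [ 0.0271  0.0088 -0.0061] [ 0.026   0.001  -0.0202]
wood 543 [ 0.0144 -0.0067 -0.0298] [ 0.0235  0.0088 -0.0254] [ 0.0192  0.0013 -0.0279]
cam in tool [ 0.0678  0.0011 -0.1565]
```

```bash
python3 - <<'E'
from h import *
from scipy.spatial.transform import Rotation as Ro
np.set_printoptions(precision=4,suppress=True)
poses={"w5":([0.5518,0.2103,0.0973],[-179.7717,-1.1955,-7.9623]),"w6":([0.5481,0.2093,0.2119],[-179.8336,-1.0843,-7.994]),"w7":([0.6014,-0.1777,0.1841],[179.9717,-0.0251,-13.1504]),"w2":([0.5517,-0.166,0.2523],[179.7208,-0.3772,-12.5823])}
for k,(p,e) in poses.items():
    w=load(k);R=Ro.from_euler("xyz",e,degrees=True).as_matrix();C=-w["R"].T@w["t"]
    L=(cloud(w)-np.array(p))@R
    hsv=cv2.cvtColor(w["frame"],cv2.COLOR_BGR2HSV)
    red=((hsv[...,1]>180)&((hsv[...,0]<6)|(hsv[...,0]>174)));red[:190]=0;red[215:]=0;red[:,:238]=0;red[:,275:]=0
    A=L[212:231,240:272].reshape(-1,3);A=A[abs(A[:,2]+0.031)<0.012]
    vs,us=np.where(red)
    print(k,"cam in tool",R.T@(C-p),"Rcam_tool fwd",R.T@w["R"][2],"wood",len(A),np.median(A,0) if len(A) else "", "slope",np.polyfit(A[:,0],A[:,2],1) if len(A) else "","red u",us.min() if len(us) else None,us.max() if len(us) else None,"v",vs.min() if len(vs) else None,vs.max() if len(vs) else None, "red L",np.nanmean(L[red],0) if len(us) else None)
E
```

```text
w5 cam in tool [ 0.0686 -0.0004 -0.1576] Rcam_tool fwd [-0.2533  0.0001  0.9674] wood 604 [ 0.0207 -0.0002 -0.0288] slope [ 0.1415 -0.0316] red u 240 271 v 198 211 red L [ 0.027  -0.0005 -0.022 ]
w6 cam in tool [ 0.0685 -0.0004 -0.1576] Rcam_tool fwd [-0.2533  0.      0.9674] wood 607 [ 0.0206 -0.0007 -0.0289] slope [ 0.1412 -0.0317] red u 238 271 v 190 211 red L [ 0.0268 -0.0006 -0.0211]
w7 cam in tool [ 0.0685 -0.0005 -0.1577] Rcam_tool fwd [-0.2532 -0.      0.9674] wood 607 [ 0.0206 -0.0003 -0.0289] slope [ 0.1204 -0.0313] red u 240 271 v 197 211 red L [ 0.0269 -0.0006 -0.0213]
w2 cam in tool [ 0.0685 -0.0006 -0.1576] Rcam_tool fwd [-0.2533  0.      0.9674] wood 0  slope  red u None None v None None red L None
```

```bash
sed -i 's/^S0=.*/S0=np.array([0.5364,-0.1619,0.1435])/' h.py && python3 - <<'E'
from h import *
o=st();board(o);wantb(o,0.012,0.0,0.0)
E
```

```text
t 10.25 tcp [ 0.6027 -0.1765  0.1851] ori [179.9802  -0.1227 -13.0479] F [ 0.3986 -0.835  -1.3676] M [-0.0537 -0.0986  0.0432] op 0.0199
q [  1.4957  17.7236  -9.0528   0.0561 -63.1099  75.4311]
plaque in board est: x(back)=0.0274 y=0.0007 z=0.0978  entrance-screw dz=-0.0007 yawerr=-0.05
tool-frame delta [-0.0154  0.0007 -0.0007] turn -0.047946201460199234
```

>>> send_rows(
  steps=[
    {"x": -0.003, "y": 0.0005, "z": -0.001, "turn": 0, "gripper": 0},
    {"x": -0.005, "y": 0, "z": 0, "turn": 0, "gripper": 0},
    {"x": -0.005, "y": 0, "z": 0, "turn": 0, "gripper": 0},
    {"x": -0.002, "y": 0, "z": 0, "turn": 0, "gripper": 0},
    {"x": 0, "y": 0, "z": 0, "turn": 0, "gripper": 0},
    {"x": 0, "y": 0, "z": 0, "turn": 0, "gripper": 0},
    {"x": 0, "y": 0, "z": 0, "turn": 0, "gripper": 0},
    {"x": 0, "y": 0, "z": 0, "turn": 0, "gripper": 0},
  ],
)

```text
clock: 11.05
tool_pos: [0.5879, -0.17, 0.1873]
orientation: [-180.0, -0.2, -12.8]
force: [-0.6, 0.3, -2.6]
opening: 0.0197
```

```bash
python3 - <<'E'
from h import *
o=st();board(o);wantb(o,0.01,0.0,0.0)
s=snap("scene","s8");t=snap("top","t8");o=st();board(o)
crop(s,190,290,90,220,4.4,"pics/s8c.png")
E
```

```text
t 11.05 tcp [ 0.5879 -0.17    0.1873] ori [-179.981    -0.2404  -12.7937] F [-0.5716  0.3259 -2.629 ] M [-0.0386 -0.118  -0.0128] op 0.0197
q [  2.1673  16.1084 -11.0401   0.0492 -62.6142  75.0165]
plaque in board est: x(back)=0.0115 y=0.0037 z=0.1000  entrance-screw dz=0.0015 yawerr=0.21
tool-frame delta [-0.0015  0.0037  0.0015] turn 0.20632296613297996
t 11.15 tcp [ 0.5879 -0.17    0.1873] ori [-179.9823   -0.2341  -12.7956] F [-0.1764  0.4444 -2.4834] M [ 0.0219 -0.0556 -0.0016] op 0.0199
q [  2.1656  16.1131 -11.0426   0.0488 -62.6135  75.0164]
plaque in board est: x(back)=0.0115 y=0.0037 z=0.1000  entrance-screw dz=0.0015 yawerr=0.20
```

View pics/s8c.png

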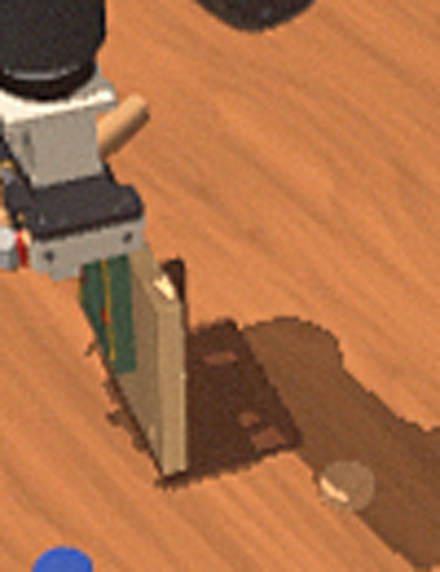

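>>> send_rows(
  steps=[
    {"x": 0, "y": 0.002, "z": 0.001, "turn": 0.1, "gripper": 0},
    {"x": 0, "y": 0.001, "z": 0.0005, "turn": 0.1, "gripper": 0},
    {"x": 0, "y": 0.0005, "z": 0, "turn": 0, "gripper": 0},
    {"x": 0, "y": 0, "z": 0, "turn": 0, "gripper": 0},
    {"x": -0.001, "y": 0, "z": 0, "turn": 0, "gripper": 0},
    {"x": -0.001, "y": 0, "z": 0, "turn": 0, "gripper": 0},
    {"x": 0, "y": 0, "z": 0, "turn": 0, "gripper": 0},
    {"x": 0, "y": 0, "z": 0, "turn": 0, "gripper": 0},
  ],
)

```text
clock: 11.95
tool_pos: [0.5849, -0.1735, 0.1853]
orientation: [-180.0, -0.2, -13.0]
force: [0.2, 0.0, -2.6]
opening: 0.0199
```

```bash
python3 - <<'E'
from h import *
o=st();board(o);wantb(o,0.01,0.0,0.0)
E
```

```text
t 11.95 tcp [ 0.5849 -0.1735  0.1853] ori [-179.9894   -0.2014  -13.0428] F [ 0.2204  0.0221 -2.6231] M [-0.0428 -0.0657  0.0468] op 0.0199
q [  1.8275  16.0473 -11.4121   0.0467 -62.3433  75.1081]
plaque in board est: x(back)=0.0093 y=-0.0004 z=0.0980  entrance-screw dz=-0.0005 yawerr=-0.04
tool-frame delta [ 0.0007 -0.0004 -0.0005] turn -0.04278033000122683
```

>>> send_rows(
  steps=[
    {"x": -0.001, "y": -0.0002, "z": 0, "turn": 0, "gripper": 0},
    {"x": -0.001, "y": 0, "z": -0.0002, "turn": 0, "gripper": 0},
    {"x": -0.001, "y": 0, "z": 0, "turn": 0, "gripper": 0},
    {"x": -0.001, "y": 0, "z": 0, "turn": 0, "gripper": 0},
    {"x": -0.001, "y": 0, "z": 0, "turn": 0, "gripper": 0},
    {"x": 0, "y": 0, "z": 0, "turn": 0, "gripper": 0},
    {"x": 0, "y": 0, "z": 0, "turn": 0, "gripper": 0},
    {"x": 0, "y": 0, "z": 0, "turn": 0, "gripper": 0},
  ],
)

```text
clock: 12.75
tool_pos: [0.5796, -0.1719, 0.1857]
orientation: [-180.0, -0.2, -13.0]
force: [0.3, 0.4, -2.1]
opening: 0.0199
```

```bash
python3 - <<'E'
from h import *
o=st();board(o);wantb(o,0.0,0.0,0.0)
E
```

```text
t 12.75 tcp [ 0.5796 -0.1719  0.1857] ori [-179.9841   -0.2188  -13.0318] F [ 0.2611  0.3579 -2.0604] M [-0.0405 -0.089  -0.034 ] op 0.0199
q [  2.001   15.52   -12.0947   0.0468 -62.1699  74.9454]
plaque in board est: x(back)=0.0039 y=-0.0001 z=0.0984  entrance-screw dz=-0.0001 yawerr=-0.03
tool-frame delta [-0.0039 -0.0001 -0.0001] turn -0.03181843547499952
```

No contact force with the back an estimated 4 mm off the face, so the head should already be inside the entrance. Closing the rest gently.

>>> send_rows(
  steps=[
    {"x": -0.001, "y": 0, "z": 0, "turn": 0, "gripper": 0},
    {"x": -0.001, "y": 0, "z": 0, "turn": 0, "gripper": 0},
    {"x": -0.001, "y": 0, "z": 0, "turn": 0, "gripper": 0},
    {"x": -0.001, "y": 0, "z": 0, "turn": 0, "gripper": 0},
    {"x": 0, "y": 0, "z": 0, "turn": 0, "gripper": 0},
    {"x": 0, "y": 0, "z": 0, "turn": 0, "gripper": 0},
    {"x": 0, "y": 0, "z": 0, "turn": 0, "gripper": 0},
    {"x": 0, "y": 0, "z": 0, "turn": 0, "gripper": 0},
  ],
)

```text
clock: 13.55
tool_pos: [0.5773, -0.1714, 0.1863]
orientation: [-180.0, -0.4, -13.0]
force: [1.1, -0.6, -3.0]
opening: 0.0198
```

```bash
python3 - <<'E'
from h import *
o=st();board(o);wantb(o,0.0,0.0,0.0)
E
```

```text
t 13.55 tcp [ 0.5773 -0.1714  0.1863] ori [-179.9818   -0.442   -13.0269] F [ 1.0878 -0.5609 -3.0342] M [-0.473  -0.7127 -0.1078] op 0.0198
q [  2.0983  15.139  -12.5592   0.1108 -61.8703  74.823 ]
plaque in board est: x(back)=0.0015 y=-0.0001 z=0.0990  entrance-screw dz=0.0005 yawerr=-0.03
tool-frame delta [-0.0015 -0.0001  0.0005] turn -0.0268969437588229
```

>>> send_rows(
  steps=[
    {"x": 0, "y": 0, "z": 0, "turn": 0, "gripper": 0},
    {"x": -0.001, "y": 0, "z": 0, "turn": 0, "gripper": 0},
    {"x": -0.001, "y": 0, "z": 0, "turn": 0, "gripper": 0},
    {"x": -0.001, "y": 0, "z": 0, "turn": 0, "gripper": 0},
    {"x": -0.0015, "y": 0, "z": 0, "turn": 0, "gripper": 0},
    {"x": -0.0015, "y": 0, "z": 0, "turn": 0, "gripper": 0},
    {"x": -0.0015, "y": 0, "z": 0, "turn": 0, "gripper": 0},
    {"x": -0.0015, "y": 0, "z": 0, "turn": 0, "gripper": 0},
  ],
)

```text
clock: 14.35
tool_pos: [0.5766, -0.1711, 0.1881]
orientation: [-180.0, -1.4, -13.0]
force: [6.0, -3.9, -5.0]
opening: 0.0199
```

```bash
python3 - <<'E'
from h import *
o=st();board(o)
s=snap("scene","s9");t=snap("top","t9");o=st();board(o)
crop(s,190,290,90,220,4.4,"pics/s9c.png");crop(t,290,400,160,270,5,"pics/t9c.png")
E
```

```text
t 14.35 tcp [ 0.5766 -0.1711  0.1881] ori [-179.9749   -1.3908  -12.9535] F [ 6.0132 -3.8915 -4.9961] M [-1.3629 -2.3405  0.0094] op 0.0199
q [  2.2978  14.4191 -13.4275   0.3913 -60.8056  74.5621]
plaque in board est: x(back)=0.0007 y=0.0001 z=0.1008  entrance-screw dz=0.0023 yawerr=0.05
t 14.45 tcp [ 0.5765 -0.171   0.1882] ori [-179.9712   -1.3966  -12.9525] F [ 5.67   -2.4134 -5.6582] M [-1.3005 -2.331   0.012 ] op 0.0195
q [  2.2998  14.409  -13.4281   0.389  -60.8085  74.5624]
plaque in board est: x(back)=0.0007 y=0.0001 z=0.1009  entrance-screw dz=0.0024 yawerr=0.05
```

View pics/s9c.png

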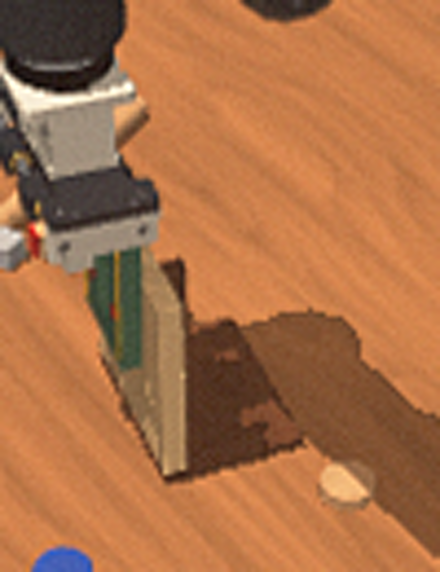

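View pics/t9c.png

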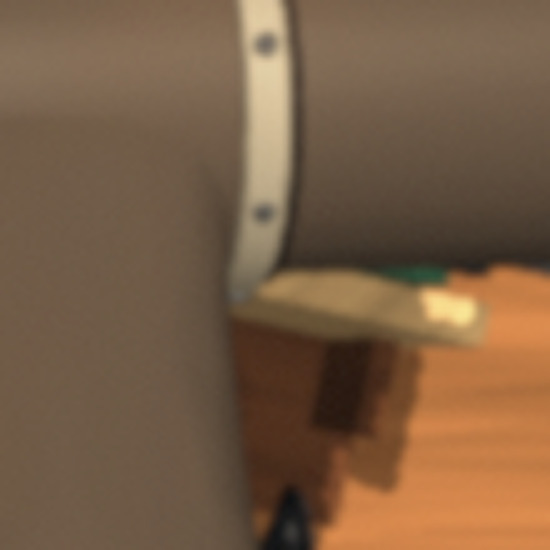

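Pressed with about 6.5 N, the tool has settled to pitch -1.4° (the pitch at the grasp was -1.2°), so the back is flat on the board and the head is in the entrance. Now sliding down slowly with light pressure.

>>> send_rows(
  steps=[
    {"x": -0.0005, "y": 0, "z": 0.001, "turn": 0, "gripper": 0},
    {"x": -0.0005, "y": 0, "z": 0.001, "turn": 0, "gripper": 0},
    {"x": -0.0005, "y": 0, "z": 0.0015, "turn": 0, "gripper": 0},
    {"x": -0.0005, "y": 0, "z": 0.0015, "turn": 0, "gripper": 0},
    {"x": -0.0005, "y": 0, "z": 0.0015, "turn": 0, "gripper": 0},
    {"x": -0.0005, "y": 0, "z": 0.0015, "turn": 0, "gripper": 0},
    {"x": -0.0005, "y": 0, "z": 0.0015, "turn": 0, "gripper": 0},
    {"x": -0.0005, "y": 0, "z": 0.0015, "turn": 0, "gripper": 0},
  ],
)

```text
clock: 15.25
tool_pos: [0.5771, -0.1706, 0.1799]
orientation: [-179.9, -2.0, -12.9]
force: [4.4, -1.5, 3.0]
opening: 0.02
```

```bash
python3 - <<'E'
from h import *
o=st();board(o);print("Fn,Ft",np.array(o["force"])@NB,np.array(o["force"])@TB)
E
```

```text
t 15.25 tcp [ 0.5771 -0.1706  0.1799] ori [-179.9495   -1.9688  -12.8718] F [ 4.4332 -1.5058  3.048 ] M [-0.4246 -1.5157 -0.0335] op 0.02
q [  2.4264  14.4927 -14.5556   0.5488 -59.0405  74.4282]
plaque in board est: x(back)=0.0011 y=0.0007 z=0.0926  entrance-screw dz=-0.0059 yawerr=0.13
Fn,Ft 4.658293717701492 -0.469952049350133
```

>>> send_rows(
  steps=[
    {"x": 0, "y": 0, "z": 0.001, "turn": 0, "gripper": 0},
    {"x": 0, "y": 0, "z": 0.001, "turn": 0, "gripper": 0},
    {"x": 0, "y": 0, "z": 0.001, "turn": 0, "gripper": 0},
    {"x": 0, "y": 0, "z": 0.001, "turn": 0, "gripper": 0},
    {"x": 0, "y": 0, "z": 0, "turn": 0, "gripper": 0},
    {"x": 0, "y": 0, "z": 0, "turn": 0, "gripper": 0},
    {"x": 0, "y": 0, "z": 0, "turn": 0, "gripper": 0},
    {"x": 0, "y": 0, "z": 0, "turn": 0, "gripper": 0},
  ],
)

```text
clock: 16.05
tool_pos: [0.5772, -0.1707, 0.1763]
orientation: [-180.0, -2.0, -12.9]
force: [3.9, -0.6, 1.9]
opening: 0.0197
```

```bash
python3 - <<'E'
from h import *
o=st();board(o);print("Fn,Ft",np.array(o["force"])@NB,np.array(o["force"])@TB)
s=snap("scene","s10");w=snap("wrist","w10");o=st()
crop(s,195,265,120,210,6.5,"pics/s10c.png")
cv2.imwrite("pics/w10b.png",cv2.resize(w["frame"],(768,576),interpolation=cv2.INTER_CUBIC))
R=Rtool(o);L=(cloud(w)-np.array(o["tool_pos"]))@R
A=L[212:231,240:272].reshape(-1,3);A=A[abs(A[:,2]+0.031)<0.012]
print("peg top in tool",np.median(A,0),np.polyfit(A[:,0],A[:,2],1))
hsv=cv2.cvtColor(w["frame"],cv2.COLOR_BGR2HSV)
red=((hsv[...,1]>180)&((hsv[...,0]<6)|(hsv[...,0]>174)));red[:190]=0;red[218:]=0;red[:,:238]=0;red[:,275:]=0
vs,us=np.where(red);print(us.min(),us.max(),vs.min(),vs.max(),np.nanmean(L[red],0))
E
```

```text
t 16.05 tcp [ 0.5772 -0.1707  0.1763] ori [-179.9609   -1.9862  -12.8667] F [ 3.9391 -0.595   1.8559] M [-0.2424 -1.1663 -0.0901] op 0.0197
q [  2.4278  14.67   -14.8396   0.5698 -58.5654  74.4172]
plaque in board est: x(back)=0.0012 y=0.0006 z=0.0890  entrance-screw dz=-0.0095 yawerr=0.13
Fn,Ft 3.9719924910358597 0.3063224362771967
t 16.15 tcp [ 0.5772 -0.1707  0.1763] ori [-179.9568   -1.9893  -12.8684] F [ 5.2269 -0.0035  2.641 ] M [-0.2605 -1.1979 -0.1178] op 0.0199
q [  2.4263  14.6704 -14.8396   0.5661 -58.5609  74.4189]
peg top in tool [ 0.0207 -0.0008 -0.0291] [ 0.1099 -0.0313]
240 271 197 211 [ 0.0271 -0.0005 -0.0217]
```

View pics/s10c.png

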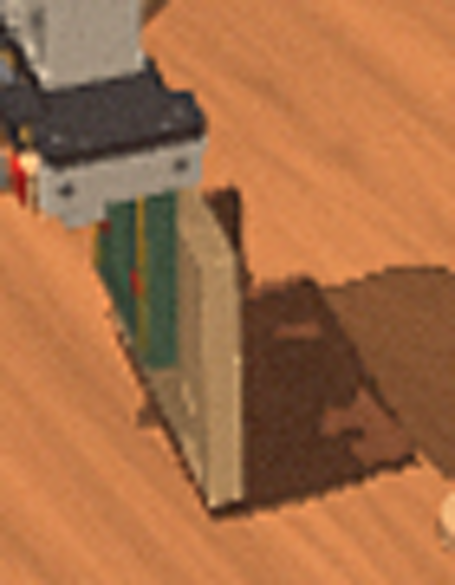

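View pics/w10b.png

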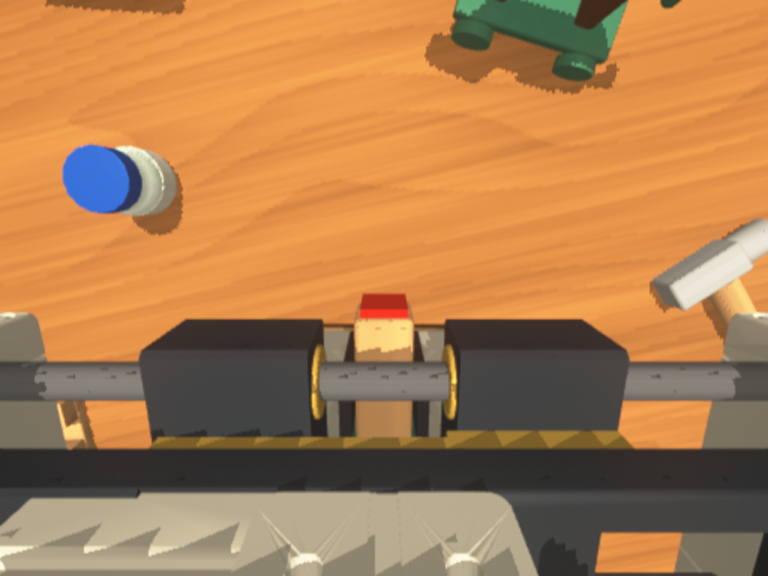

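The wrist view shows the peg unchanged in the grip (red end at (256,204) px), and the plaque has gone down with the tool. I'll check the back-to-face distance in the scene view while continuing.

>>> send_rows(
  steps=[
    {"x": 0, "y": 0.0003, "z": 0.001, "turn": 0, "gripper": 0},
    {"x": 0, "y": 0.0003, "z": 0.0015, "turn": 0, "gripper": 0},
    {"x": 0, "y": 0, "z": 0.0015, "turn": 0, "gripper": 0},
    {"x": 0, "y": 0, "z": 0.0015, "turn": 0, "gripper": 0},
    {"x": 0, "y": 0, "z": 0.0015, "turn": 0, "gripper": 0},
    {"x": 0, "y": 0, "z": 0.0015, "turn": 0, "gripper": 0},
    {"x": 0, "y": 0, "z": 0, "turn": 0, "gripper": 0},
    {"x": 0, "y": 0, "z": 0, "turn": 0, "gripper": 0},
  ],
)

```text
clock: 16.95
tool_pos: [0.5774, -0.1715, 0.168]
orientation: [-180.0, -2.0, -12.8]
force: [3.8, -0.4, 3.9]
opening: 0.0198
```

```bash
python3 - <<'E'
from h import *
o=st();board(o);print("Fn,Ft",np.array(o["force"])@NB,np.array(o["force"])@TB)
s=load("s10")
F=np.array([0.5364,-0.1619,0])
for x in (0,0.004,0.008): 
    print(x,[proj(s,F+NB*x+TB*y+np.array([0,0,z])) for y,z in ((0.045,0.089),(0.08,0.0))])
W=cloud(s);d=(W-F)
hsv=cv2.cvtColor(s["frame"],cv2.COLOR_BGR2HSV)
g=(cv2.inRange(hsv,(60,60,30),(95,255,255))>0);g[:145]=0;g[180:]=0;g[:,:205]=0;g[:,228:]=0
print("green px",np.where(g)[1].min(),np.where(g)[1].max(),np.where(g)[0].max())
for v in range(155,178,3):
    u=np.where(g[v])[0]
    if len(u): print(v,u.min(),u.max(),"back edge pt n,t,z",np.round([d[v,u.max()]@NB,d[v,u.max()]@TB,W[v,u.max(),2]],4),np.round([d[v,u.max()+2]@NB,d[v,u.max()+2]@TB,W[v,u.max()+2,2]],4))
E
```

```text
t 16.95 tcp [ 0.5774 -0.1715  0.168 ] ori [-179.979    -2.0178  -12.8433] F [ 3.7613 -0.4407  3.8967] M [ 0.014  -0.9535 -0.0589] op 0.0198
q [  2.358   15.0922 -15.4461   0.6031 -57.5103  74.4837]
plaque in board est: x(back)=0.0016 y=-0.0002 z=0.0807  entrance-screw dz=-0.0178 yawerr=0.16
Fn,Ft 3.764003860465612 0.416715452750203
0 [array([222.9023, 175.0561]), array([227.1138, 200.1402])]
0.004 [array([221.7879, 175.3499]), array([226.0339, 200.4442])]
0.008 [array([220.6719, 175.644 ]), array([224.9524, 200.7486])]
green px 214 221 170
167 221 221 back edge pt n,t,z [0.0048 0.0433 0.1257] [0.0013 0.0538 0.1333]
170 221 221 back edge pt n,t,z [0.0084 0.0529 0.1216] [0.0009 0.0512 0.1176]
```

The plaque's lower back corner projects at u = 222.4 against 222.9 predicted for a flush back (220.7 if it stood on the head), so it is flush. It has about 9 mm left to go.

>>> send_rows(
  steps=[
    {"x": -0.0001, "y": 0, "z": 0.0015, "turn": 0, "gripper": 0},
    {"x": -0.0001, "y": 0, "z": 0.0015, "turn": 0, "gripper": 0},
    {"x": -0.0001, "y": 0, "z": 0.0015, "turn": 0, "gripper": 0},
    {"x": -0.0001, "y": 0, "z": 0.0015, "turn": 0, "gripper": 0},
    {"x": -0.0001, "y": 0, "z": 0.0015, "turn": 0, "gripper": 0},
    {"x": 0, "y": 0, "z": 0, "turn": 0, "gripper": 0},
    {"x": 0, "y": 0, "z": 0, "turn": 0, "gripper": 0},
    {"x": 0, "y": 0, "z": 0, "turn": 0, "gripper": 0},
  ],
)

```text
clock: 17.75
tool_pos: [0.5775, -0.1718, 0.162]
orientation: [180.0, -2.1, -12.8]
force: [3.9, -0.4, 4.3]
opening: 0.0199
```

```bash
python3 - <<'E'
from h import *
o=st();board(o);print("Fn,Ft",np.array(o["force"])@NB,np.array(o["force"])@TB)
w=snap("wrist","w11");o=st()
R=Rtool(o);L=(cloud(w)-np.array(o["tool_pos"]))@R
A=L[212:231,240:272].reshape(-1,3);A=A[abs(A[:,2]+0.031)<0.012]
print("peg top in tool",np.median(A,0),np.polyfit(A[:,0],A[:,2],1))
hsv=cv2.cvtColor(w["frame"],cv2.COLOR_BGR2HSV)
red=((hsv[...,1]>180)&((hsv[...,0]<6)|(hsv[...,0]>174)));red[:190]=0;red[218:]=0;red[:,:238]=0;red[:,275:]=0
vs,us=np.where(red);print(us.min(),us.max(),vs.min(),vs.max(),np.nanmean(L[red],0))
E
```

```text
t 17.75 tcp [ 0.5775 -0.1718  0.162 ] ori [179.9902  -2.1028 -12.8149] F [ 3.8896 -0.3724  4.3123] M [-0.0582 -0.9236 -0.0625] op 0.0199
q [  2.3688  15.3576 -15.972    0.6705 -56.6453  74.4573]
plaque in board est: x(back)=0.0017 y=-0.0004 z=0.0747  entrance-screw dz=-0.0238 yawerr=0.19
Fn,Ft 3.8736706066616033 0.512089034209086
t 17.8 tcp [ 0.5775 -0.1718  0.162 ] ori [179.9902  -2.1044 -12.816 ] F [ 4.6873 -0.2505  3.4938] M [-0.0534 -0.9939 -0.0209] op 0.0196
q [  2.3677  15.3565 -15.9709   0.6711 -56.6459  74.4571]
peg top in tool [ 0.0203 -0.0005 -0.0285] [ 0.0859 -0.0302]
240 271 197 210 [ 0.0271 -0.0005 -0.0211]
```

>>> send_rows(
  steps=[
    {"x": 0, "y": 0, "z": 0.0012, "turn": 0, "gripper": 0},
    {"x": 0, "y": 0, "z": 0.0012, "turn": 0, "gripper": 0},
    {"x": 0, "y": 0, "z": 0.0012, "turn": 0, "gripper": 0},
    {"x": 0, "y": 0, "z": 0.0012, "turn": 0, "gripper": 0},
    {"x": 0, "y": 0, "z": 0, "turn": 0, "gripper": 0},
    {"x": 0, "y": 0, "z": 0, "turn": 0, "gripper": 0},
    {"x": 0, "y": 0, "z": 0, "turn": 0, "gripper": 0},
    {"x": 0, "y": 0, "z": 0, "turn": 0, "gripper": 0},
  ],
)

```text
clock: 18.6
tool_pos: [0.5774, -0.172, 0.1587]
orientation: [180.0, -2.1, -12.8]
force: [3.6, 0.9, 4.6]
opening: 0.0199
```

```bash
python3 - <<'E'
from h import *
o=st();board(o);print("Fn,Ft",np.array(o["force"])@NB,np.array(o["force"])@TB)
E
```

```text
t 18.6 tcp [ 0.5774 -0.172   0.1587] ori [179.9591  -2.1209 -12.7971] F [3.5938 0.9233 4.5838] M [ 0.0789 -0.8498 -0.1535] op 0.0199
q [  2.3715  15.5154 -16.2433   0.7151 -56.207   74.4435]
plaque in board est: x(back)=0.0017 y=-0.0006 z=0.0714  entrance-screw dz=-0.0271 yawerr=0.20
Fn,Ft 3.2939783172314714 1.7080500446303308
```

>>> send_rows(
  steps=[
    {"x": 0, "y": 0, "z": 0.001, "turn": 0, "gripper": 0},
    {"x": 0, "y": 0, "z": 0.001, "turn": 0, "gripper": 0},
    {"x": 0, "y": 0, "z": 0.001, "turn": 0, "gripper": 0},
    {"x": 0, "y": 0, "z": 0.001, "turn": 0, "gripper": 0},
    {"x": 0, "y": 0, "z": 0, "turn": 0, "gripper": 0},
    {"x": 0, "y": 0, "z": 0, "turn": 0, "gripper": 0},
    {"x": 0, "y": 0, "z": 0, "turn": 0, "gripper": 0},
    {"x": 0, "y": 0, "z": 0, "turn": 0, "gripper": 0},
  ],
)

```text
clock: 19.4
tool_pos: [0.5775, -0.172, 0.1587]
orientation: [179.9, -2.2, -12.7]
force: [2.9, 0.1, 5.1]
opening: 0.0199
```

```bash
python3 - <<'E'
from h import *
o=st();board(o);print("Fn,Ft",np.array(o["force"])@NB,np.array(o["force"])@TB)
w=snap("wrist","w12");o=st()
R=Rtool(o);L=(cloud(w)-np.array(o["tool_pos"]))@R
A=L[212:231,240:272].reshape(-1,3);A=A[abs(A[:,2]+0.031)<0.012]
print("peg top in tool",np.median(A,0),np.polyfit(A[:,0],A[:,2],1))
hsv=cv2.cvtColor(w["frame"],cv2.COLOR_BGR2HSV)
red=((hsv[...,1]>180)&((hsv[...,0]<6)|(hsv[...,0]>174)));red[:190]=0;red[218:]=0;red[:,:238]=0;red[:,275:]=0
vs,us=np.where(red);print(us.min(),us.max(),vs.min(),vs.max(),np.nanmean(L[red],0))
E
```

```text
t 19.4 tcp [ 0.5775 -0.172   0.1587] ori [179.9325  -2.2244 -12.7458] F [2.9495 0.0777 5.1453] M [ 0.052  -0.8224 -0.1058] op 0.0199
q [  2.4042  15.4629 -16.3527   0.7792 -56.0573  74.4257]
plaque in board est: x(back)=0.0018 y=-0.0006 z=0.0714  entrance-screw dz=-0.0271 yawerr=0.25
Fn,Ft 2.856385444858885 0.7391892287813094
t 19.45 tcp [ 0.5775 -0.172   0.1587] ori [179.9318  -2.2207 -12.7464] F [3.533  0.1714 4.0567] M [ 0.0379 -0.8005 -0.114 ] op 0.0195
q [  2.4044  15.4636 -16.353    0.7788 -56.06    74.425 ]
peg top in tool [ 0.0204 -0.0008 -0.0286] [ 0.0952 -0.0305]
240 271 197 210 [ 0.0271 -0.0005 -0.0211]
```

>>> send_rows(
  steps=[
    {"x": 0, "y": 0, "z": 0, "turn": 0, "gripper": 0},
    {"x": 0, "y": 0, "z": 0.001, "turn": 0, "gripper": 0},
    {"x": 0, "y": 0, "z": 0.001, "turn": 0, "gripper": 0},
    {"x": 0, "y": 0, "z": 0.001, "turn": 0, "gripper": 0},
    {"x": 0, "y": 0, "z": 0.0015, "turn": 0, "gripper": 0},
    {"x": 0, "y": 0, "z": 0.0015, "turn": 0, "gripper": 0},
    {"x": 0, "y": 0, "z": 0.0015, "turn": 0, "gripper": 0},
    {"x": 0, "y": 0, "z": 0.0015, "turn": 0, "gripper": 0},
  ],
)

```text
clock: 20.25
tool_pos: [0.5777, -0.1721, 0.1583]
orientation: [179.9, -2.5, -12.6]
force: [-2.5, 3.2, 15.6]
opening: 0.0199
```

```bash
python3 - <<'E'
from h import *
o=st();board(o);print("Fn,Ft",np.array(o["force"])@NB,np.array(o["force"])@TB)
E
```

```text
t 20.25 tcp [ 0.5777 -0.1721  0.1583] ori [179.8803  -2.4676 -12.631 ] F [-2.4971  3.1896 15.6083] M [ 1.1497  0.7993 -0.1645] op 0.0199
q [  2.466   15.3626 -16.6114   0.9179 -55.678   74.3984]
plaque in board est: x(back)=0.0021 y=-0.0006 z=0.0710  entrance-screw dz=-0.0275 yawerr=0.37
Fn,Ft -3.1505802116586756 2.5461801312791468
```

Pushing with about 18 N no longer moves it, so it has reached a firm stop at estimated plaque z 0.071. I'll ease off the force and open the fingers.

>>> send_rows(
  steps=[
    {"x": 0, "y": 0, "z": 0, "turn": 0, "gripper": 0},
    {"x": 0, "y": 0, "z": -0.0003, "turn": 0, "gripper": 0},
    {"x": 0, "y": 0, "z": -0.0003, "turn": 0, "gripper": 0},
    {"x": 0, "y": 0, "z": 0, "turn": 0, "gripper": 0},
    {"x": 0, "y": 0, "z": 0, "turn": 0, "gripper": 0.5},
    {"x": 0, "y": 0, "z": 0, "turn": 0, "gripper": 0.6},
    {"x": 0, "y": 0, "z": 0, "turn": 0, "gripper": 0.6},
    {"x": 0, "y": 0, "z": 0, "turn": 0, "gripper": 0.6},
  ],
)

```text
clock: 21.05
tool_pos: [0.5727, -0.1716, 0.1551]
orientation: [179.8, -1.9, -12.7]
force: [0.3, 0.7, -0.2]
opening: 0.0462
```

```bash
python3 - <<'E'
from h import *
o=st();board(o);print("Fn,Ft",np.array(o["force"])@NB,np.array(o["force"])@TB)
w=snap("wrist","w13");cv2.imwrite("pics/w13b.png",cv2.resize(w["frame"],(768,576),interpolation=cv2.INTER_CUBIC))
E
```

```text
t 21.05 tcp [ 0.5727 -0.1716  0.1551] ori [179.8493  -1.8664 -12.7058] F [ 0.345   0.7046 -0.1711] M [-0.0128  0.1236 -0.0216] op 0.0462
q [  2.4528  15.4359 -16.8989   0.7649 -55.9055  74.4199]
plaque in board est: x(back)=-0.0029 y=-0.0013 z=0.0678  entrance-screw dz=-0.0307 yawerr=0.29
Fn,Ft 0.17770417926468665 0.7641532090919088
```

View pics/w13b.png

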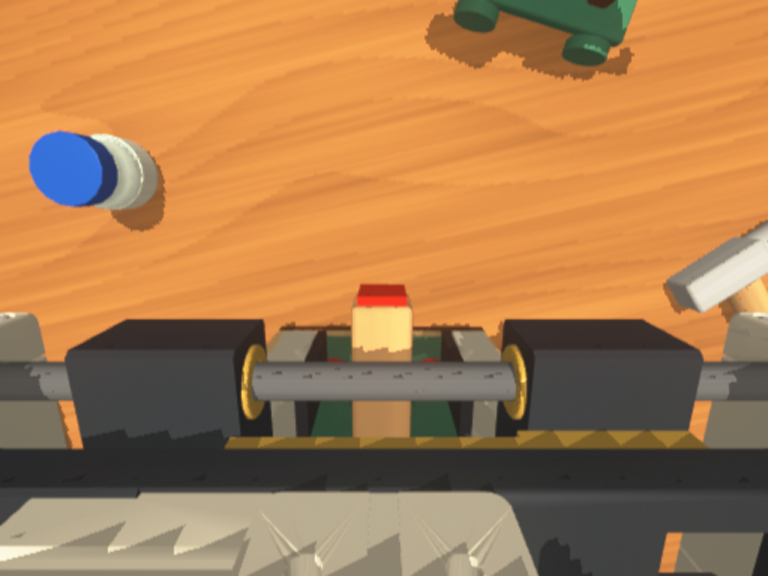

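The fingers are off the peg, the force reads zero and the plaque stays up; the peg stands at (255,220) px between the open fingers. Rising straight up.

>>> send_rows(
  steps=[
    {"x": 0.001, "y": -0.001, "z": 0, "turn": 0, "gripper": 0.8},
    {"x": 0.001, "y": 0, "z": -0.008, "turn": 0, "gripper": 0.8},
    {"x": 0.0015, "y": 0, "z": -0.015, "turn": 0, "gripper": 0.8},
    {"x": 0.002, "y": 0, "z": -0.02, "turn": 0, "gripper": 0.8},
    {"x": 0.002, "y": 0, "z": -0.03, "turn": 0, "gripper": 0.8},
    {"x": 0.002, "y": 0, "z": -0.03, "turn": 0, "gripper": 0.8},
    {"x": 0.001, "y": 0, "z": -0.02, "turn": 0, "gripper": 0.8},
    {"x": 0, "y": 0, "z": 0, "turn": 0, "gripper": 0.8},
  ],
)

```text
clock: 21.9
tool_pos: [0.5791, -0.172, 0.2857]
orientation: [179.8, -1.8, -12.7]
force: [-0.8, -0.4, 0.5]
opening: 0.0701
```

```bash
python3 - <<'E'
from h import *
o=st()
w=snap("wrist","w14");s=snap("scene","s14")
cv2.imwrite("pics/w14b.png",cv2.resize(w["frame"],(768,576),interpolation=cv2.INTER_CUBIC))
crop(s,195,265,110,210,6,"pics/s14c.png")
E
```

```text
t 21.9 tcp [ 0.5791 -0.172   0.2857] ori [179.785   -1.7798 -12.6922] F [-0.7717 -0.3754  0.4533] M [ 0.0403  0.0894 -0.0318] op 0.0701
q [  2.4067  10.9472  -5.0961   0.7045 -72.2955  74.6932]
```

View pics/w14b.png

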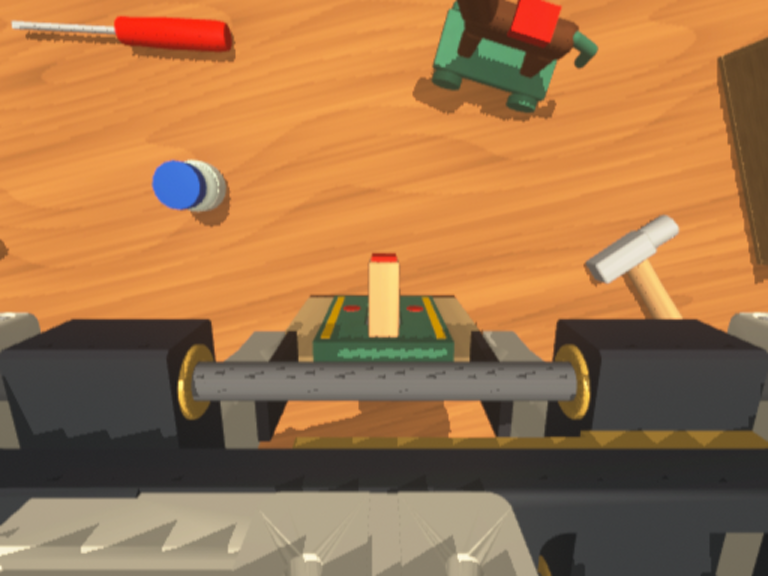

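View pics/s14c.png

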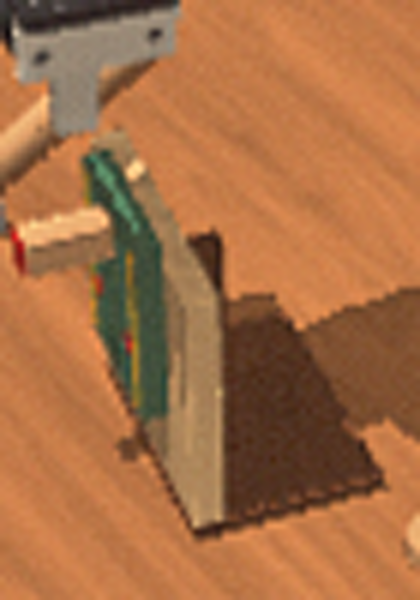

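The wrist view shows the plaque on the board with its green top edge at about (256,232) px and the peg straight out at (256,195) px; the scene view shows it flush and upright on the board. Measuring its height, distance and angles.

```bash
python3 - <<'E'
from h import *
np.set_printoptions(precision=4,suppress=True)
F=np.array([0.5364,-0.1619,0])
for k in ("w14","s14"):
    w=load(k);W=cloud(w);D=W-F;B=np.stack([D@NB,D@TB,W[...,2]],-1)
    box=(B[...,0]>-0.03)&(B[...,0]<0.09)&(abs(B[...,1])<0.1)
    hsv=cv2.cvtColor(w["frame"],cv2.COLOR_BGR2HSV);g=(cv2.inRange(hsv,(60,60,30),(95,255,255))>0)
    top=box&(B[...,2]>0.185)&(B[...,2]<0.215)&g
    T=B[top];print(k,"top n",len(T),np.median(T,0),T.min(0),T.max(0))
    if len(T)>20:
        r=cv2.minAreaRect((T[:,:2]*1000).astype(np.float32));print("rect in board frame",r)
        print("z vs y slope (rad)",np.polyfit(T[:,1],T[:,2],1)[0], "z pct",np.percentile(T[:,2],[10,50,90]))
    bt=box&(B[...,2]>0.176)&(B[...,2]<0.186)&(B[...,0]<-0.003)&(B[...,0]>-0.022);print("board top z",np.median(B[bt][:,2]) if bt.any() else None,bt.sum())
    fr=box&(B[...,2]>0.09)&(B[...,2]<0.19)&g&(B[...,0]<0.03)
    P=B[fr];P=P[(P[:,0]>0.011)&(P[:,0]<0.021)]
    if len(P)>50:
        c=P.mean(0);V=np.linalg.svd(P-c,full_matrices=False)[2];n=V[2]*np.sign(V[2][0]);print("front plane n",n,"c",c,len(P))
    pg=box&(B[...,0]>0.025)&(B[...,0]<0.066)&(B[...,2]>0.14);Q=B[pg]
    if len(Q): print("peg",len(Q),np.percentile(Q,[2,50,98],axis=0))
w=load("w14");W=cloud(w);crop(w,200,312,160,245,6,"pics/w14c.png")
E
```

```text
w14 top n 1067 [0.0101 0.0003 0.1961] [ 0.0034 -0.0438  0.1942] [0.0164 0.0435 0.1984]
rect in board frame ((9.9542236328125, -0.12746810913085938), (13.017569541931152, 87.3677749633789), 0.16420535743236542)
z vs y slope (rad) -0.001704617773646776 z pct [0.1953 0.1961 0.197 ]
board top z 0.18124190594666822 12
peg 30243 [[ 0.0303 -0.0793  0.1884]
 [ 0.0636  0.0044  0.3814]
 [ 0.0659  0.0644  0.4035]]
s14 top n 40 [ 0.0081 -0.0045  0.1956] [ 0.0018 -0.0437  0.1864] [0.0176 0.0456 0.1984]
rect in board frame ((9.628143310546875, 0.8095855712890625), (89.22538757324219, 15.022542953491211), 88.95832061767578)
z vs y slope (rad) -0.01726787134269733 z pct [0.1934 0.1956 0.1974]
board top z 0.18090546521411618 137
peg 2062 [[ 0.0263 -0.0373  0.1795]
 [ 0.0502  0.0471  0.491 ]
 [ 0.0655  0.0965  0.6775]]
```

View pics/w14c.png

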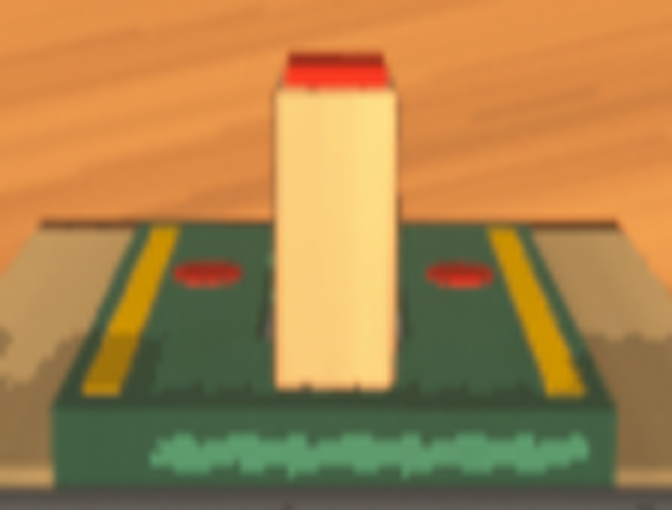

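The plaque's top is at 0.1961 (0.1966 with the camera's 0.5 mm bias), which puts plaque z at 0.0716 against an expected home of 0.072. It is centred within 0.3 mm, with a yaw error of 0.2° and a side lean of 0.002 rad. I'll back off further and check that it isn't creeping.

>>> send_rows(
  steps=[
    {"x": 0, "y": 0, "z": -0.01, "turn": 0, "gripper": 0.8},
    {"x": 0, "y": 0, "z": -0.02, "turn": 0, "gripper": 0.8},
    {"x": 0, "y": 0, "z": -0.01, "turn": 0, "gripper": 0.8},
    {"x": 0, "y": 0, "z": 0, "turn": 0, "gripper": 0.8},
    {"x": 0, "y": 0, "z": 0, "turn": 0, "gripper": 0.8},
    {"x": 0, "y": 0, "z": 0, "turn": 0, "gripper": 0.8},
    {"x": 0, "y": 0, "z": 0, "turn": 0, "gripper": 0.8},
    {"x": 0, "y": 0, "z": 0, "turn": 0, "gripper": 0.8},
  ],
)

```text
clock: 22.8
tool_pos: [0.5744, -0.1708, 0.3192]
orientation: [179.7, -1.0, -12.7]
force: [-0.4, -0.1, 0.3]
opening: 0.0702
```

```bash
python3 - <<'E'
from h import *
np.set_printoptions(precision=4,suppress=True)
o=st()
w=snap("wrist","w15");s=snap("scene","s15");t=snap("top","t15")
F=np.array([0.5364,-0.1619,0])
W=cloud(w);D=W-F;B=np.stack([D@NB,D@TB,W[...,2]],-1)
hsv=cv2.cvtColor(w["frame"],cv2.COLOR_BGR2HSV);g=(cv2.inRange(hsv,(60,60,30),(95,255,255))>0)
top=(B[...,0]>-0.03)&(B[...,0]<0.09)&(abs(B[...,1])<0.1)&(B[...,2]>0.185)&(B[...,2]<0.215)&g
T=B[top];print("top",len(T),np.median(T,0),T.min(0),T.max(0),cv2.minAreaRect((T[:,:2]*1000).astype(np.float32)))
bt=(abs(B[...,1])<0.08)&(B[...,2]>0.176)&(B[...,2]<0.186)&(B[...,0]<-0.003)&(B[...,0]>-0.022);print("board top",np.median(B[bt][:,2]),bt.sum())
# front plane tilt: green points with front x
fr=g&(abs(B[...,1])<0.05)&(B[...,2]>0.085)&(B[...,2]<0.19)&(B[...,0]>0.008)&(B[...,0]<0.024)
P=B[fr];c=P.mean(0);V=np.linalg.svd(P-c,full_matrices=False)[2];print("front",len(P),c,V[2]*np.sign(V[2][0]))
# screw head through window in the scene view
p0=proj(s,F+NB*0.011+TB*(-0.005)+np.array([0,0,0.1435]));print("head px",p0)
s0=load("scene0");m=cv2.absdiff(s0["frame"],s["frame"]).max(2)>60
crop(s,195,265,110,210,6,"pics/s15c.png")
cv2.imwrite("pics/s15.png",s["frame"])
t0=load("top0")
for n,(u0,u1,v0,v1) in dict(horse=(135,200,125,180),horse2=(365,425,105,170),paint=(265,300,140,180),wheel=(262,295,235,270),glue=(100,150,215,255)).items():
    r=[]
    for d in (t0,t):
        Q=cloud(d)[v0:v1,u0:u1].reshape(-1,3);Q=Q[(Q[:,2]>0.006)&(Q[:,2]<0.19)];r.append(np.median(Q,0))
    print(n,np.round(r[1]-r[0],4))
E
```

```text
t 22.8 tcp [ 0.5744 -0.1708  0.3192] ori [179.7366  -0.996  -12.7293] F [-0.3934 -0.0867  0.2606] M [0.0089 0.0591 0.0098] op 0.0702
q [  2.4526  10.213   -1.6704   0.5281 -77.2249  74.7031]
top 1078 [ 0.0099 -0.0002  0.1961] [ 0.0026 -0.0438  0.1855] [0.0165 0.0434 0.1989] ((9.507665634155273, -0.16669464111328125), (13.925230026245117, 87.26191711425781), 0.14568018913269043)
board top 0.18149786519426883 1384
front 8 [ 0.0157 -0.0075  0.1884] [ 0.9999 -0.0027  0.0104]
head px [214.2947 154.5639]
horse [0.0001 0.     0.0021]
horse2 [nan nan nan]
paint [nan nan nan]
wheel [nan nan nan]
glue [ 0.0001 -0.0002 -0.0002]
  return _methods._mean(a, axis=axis, dtype=dtype,
  ret = um.true_divide(
```

View pics/s15c.png

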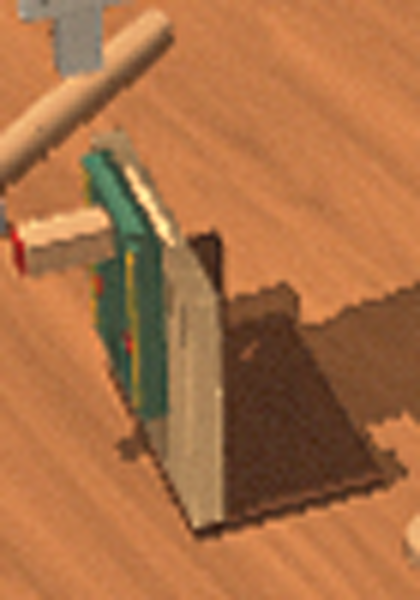

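The second reading matches the first (top at 0.1961, centred to 0.2 mm), so the plaque is not moving. The arm is well clear and touches nothing. Handing in.

```bash
python3 - <<'E'
from plant import job
print(job.close_job())
E
```

```text
the job is handed in; nothing more can be done
None
```

I lifted the plaque out of the rack by its peg, set its keyhole over the screw with the back flat on the board, slid it down and let go. I handed the job in at about 23 s; the hand-in gave no verdict.

**Checks that agreed**
- **Fully home:** a final push of about 18 N moved it only 0.4 mm, so it had reached a firm stop. Its height then measured 71.6 mm above the bench, against about 72 mm expected from where the camera put the screw.
- **Hanging by itself:** two readings about a second apart after release gave the same height. It is within 0.3 mm of the screw's line, turned about 0.15° from the board, and leans sideways about 0.002 rad.
- **Back against the board:** the visible corner of the back matched a flush plaque to about half a pixel while I was sliding it, and the top edge still sat about flush after release.
- **Gentle handling:** the pressing force was about 6.5 N against the board and at most about 18 N downward in the readings taken between moves.

**Not checked directly**
- The screw's draw was not seen: the peg hid the head from the scene camera, so "home" rests on the firm stop and the height.
- The forward lean could not be measured after release, because too few points on the front were visible.
- In the last top view the arm hid the dark horse, the paint jar and the wheel, so only the white horse and the glue bottle were confirmed not to have moved. The tool passed well above all of them.

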